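# Lock the bayonet filler cap on a hydraulic power pack

## Task

Close the oil tank of the hydraulic power pack: take the filler cap from the bench, set its two lugs into the slots of the filler neck, push it down against the spring and turn it clockwise to its stop, so that it sits fully home and stays down when you let go. Feel for the slots with a light hand, since more than 45 N on the neck breaks the plastic lugs, and leave the other things on the bench where they are.

Things in the scene. Friction and masses are not known exactly. Their poses are not given: they have to be found in the camera images.
- cap: the filler cap: grey plastic, 120 g, loose, standing upright on the bench on its plug. Origin: centre of the plug's bottom face; z up the cap's axis; x along its grip bar and also along its two lugs (two-fold symmetric: half a turn makes no difference). Above the origin: plug 0 to 16 mm (36 mm across, lower edge chamfered 3 mm), round top 16 to 23 mm (72 mm across), grip bar 23 to 45 mm
- cap_bar (a point): middle of the cap's straight grip bar, on the cap's axis, 34 mm above its origin; axes as the cap's. The bar lies along x, 60 mm long, 14 mm wide (y), 22 mm high from the round top up; grip it from above across its 14 mm
- cap_lugs (a point): point on the cap's axis at the mid-height of its two lugs, 7.2 mm above the cap's origin; axes as the cap's. The lugs stick out of the plug along +x and -x to 25 mm from the axis; each is 10 mm wide and 4 mm thick
- cap_seat (a point): point on the cap's axis in the underside of its round top, 16 mm above the cap's origin; axes as the cap's. When the cap is home this lies about 0.6 mm above the neck's rim
- power_pack: the hydraulic power pack, fixed on the bench: grey steel tank 240 x 400 mm (x, y; lid 260 x 420), 140 mm high; origin in the middle of its underside, z up. The motor (up to 315 mm above the bench) lies on its -y half, a valve block (up to 75 mm above the lid, at least 65 mm from the neck's axis in x) near the middle; the filler neck stands on the +y half
- neck_rim (a point): centre of the filler neck's mouth at rim height, 170 mm above the bench; z up, x and y as the power pack's. The neck is an aluminium bayonet ring 67 mm across, bore 40 mm, 2.5 mm thick ledge at the top with two opposite slots 14 mm wide. The ring was clamped at whatever angle it came to: the line through its slots lies up to 0.9 rad either way of this x axis and is not reported: look or feel for it
- neck_collar (a point): point on the neck's axis 10 mm under the rim, where the plug meets the sprung strainer collar (4 N, then 0.7 N per mm deeper). With the lugs lying on the ledge beside the slots, the plug's bottom is 5 mm under the rim; with the lugs in the slots it drops freely to this point
- neck_stop (a point): point on the neck's axis 16 mm under the rim, where the plug's bottom is when the cap is pressed down on the rim (about 8 N against the spring). There the lugs are free to turn clockwise, seen from above, by 0.96 rad (55 degrees) from the slots to a hard stop; anticlockwise is blocked. Ramps under the ledge then hold it down: let go half-turned it stays 2.5 mm proud, unturned 6 mm
- tin: a closed round metal tin, 70 mm across, 64 mm high, loose on the bench, stays where it is; origin in the centre of its underside
- hammer: a hammer, 260 mm, lying on the bench on the left, near the robot; stays where it is
- wrench: a wrench, 180 mm, lying flat on the bench beside the tank; stays where it is
- screwdriver: a screwdriver, 200 mm, lying on the left; stays where it is
- square: a steel square, 150 x 115 mm, lying flat in the middle of the bench; stays where it is
- bin: an open blue parts bin 160 x 100 x 75 mm on the left; stays where it is
Things that resemble listed ones, but are neither listed nor needed, are in the scene too. Of the things like the cap, leave any that is pink; of the rest the larger one is meant.

How it is judged (in metres and radians):
At the end, for the whole second after the job is handed in: The cap is locked home in the neck and released: the underside of its round top lies no more than 1.2 mm above the neck's rim, within 4 mm of its centre, the cap level within 0.06 rad and at rest (z of cap_seat in the frame of neck_rim between -0.003 and 0.0012 m and horizontal distance between cap_seat and neck_rim below 0.004 m and angle between cap's own z axis and vertical below 0.06 rad and linear speed of cap below 0.01 m/s); the robot touches nothing.
It fails at once if the cap is forced on the power pack with more than 45 N (contact force between cap and power_pack above 45 N).
It fails at once if the tin, hammer, wrench, screwdriver, square or bin is moved by more than 20 mm (distance of any of tin, hammer, wrench, screwdriver, square, bin from where it was at the start of the episode above 0.02 m).
It also fails if it takes over 64 s, if anything falls off the work surface, if the arm or the gripper's body presses on something with over 40 N, if the wrist force passes 120 N, or if a joint passes its speed limit or range.

## Robot

A 6-joint arm with a two-finger parallel gripper is mounted at the origin on the work surface. World frame = base frame: x ahead of the robot, y to its left, z up, the work surface at z = 0. Lengths are in m, angles in degrees, forces in N, time in s.
With the tool pointing down it reaches from about 0.35 to 0.875 m from the base axis. Payload 4.2 kg.
Tool frame: the origin (TCP) lies between the finger pads; the fingertips stand bot.tip_extent ahead of it and the grasp point (between the pads) is the TCP (bot.tip_extent is the distance from the TCP to the fingertips, in m); z points along the fingers, y is the direction in which the jaws open and shut (so a half turn about z gives the same grasp; the last joint's range is limited). The gripper opens to 87 mm and grips with 3 to 60 N. Pads are 19 mm wide; open, the fingers measure 117 mm over their backs; the gripper's body (75 mm by 190 mm) begins 51 mm behind the grasp point.
Start: joints at [-61.501, 22.042, 0.453, 0, -68.411, -14.817], TCP at [0.148, -0.607, 0.213] pointing down, gripper open.
Joint ranges: [-179.83, 179.83], [-69.29, 118.12], [-61.27, 80.66], [-181.25, 117.63], [-171.15, -9.14], [-177.46, 177.46]. Speed limits (degrees/s): [159.86, 159.86, 180, 180, 180, 180].

## Interface

Orientations are given as [roll, pitch, yaw] about the fixed x, y, z axes, in that order (R = Rz(yaw) Ry(pitch) Rx(roll)).
In Python, from station import bot gives the robot as it stands. The module is installed in compiled form; this text tells all that it offers.
- The arm moves only by the tool drive_tool, never from a script. Its argument "steps" is a list of rows, each a list of 3 entries, a list of its own where there are three numbers: the opening, from 0 (shut) to 1 (fully open), then the shift along the tool's x, y, z in cm, then the turn, a rotation vector about the tool's x, y, z in rad. In form: [[hand, [dx, dy, dz], [ax, ay, az]], ...]. A call has 1 to 5 rows; each row shifts and turns the pose as measured when the row begins, along the tool's axes as they then stand; what a row does not reach is not made up. A row lasts 1/8 s, in which the tool goes at most 62.5 mm and 10.7 degrees, less where a joint would pass 70% of its speed; a pose out of reach is approached as far as the arm can. A call with a gripper value outside its range is refused whole. The fingers move at their own pace and stop on an object; the grip force is fixed at half the most. Time passes only in rows, so rows that do not move let the fingers close. It gives the time, the measured TCP pose, the force and the opening at its end, in the units of the state.
- bot.get_obs(): the state, without advancing time (a new reading comes with each control period).
- bot.snapshot(name): name is "scene" or "top" or "wrist"; returns a dict with "frame" (400x640x3 uint8, red, green, blue), "fx", "fy", "cx", "cy" (pixels), "k1" (the pictures are not rectified: a ray, as slopes to the right and down, at radius r is drawn at 1 + k1 r^2 times it, then the intrinsics apply), "R" (3x3) and "t" (3): a world point X has camera coordinates R X + t; the wrist camera has in their place "tool_from_camera" (4x4, takes a point from camera to tool coordinates, whose origin is the TCP and whose axes are the flange's). Camera axes: x right, y down, z forward; pixel columns grow to the right and rows downward; lengths in m; the calibration is good to about 2 mm. A picture is of the moment at which its call begins: read the wrist's pose just before it. There is no depth.
- bot.finish_job(): hands the job in, once; it reports no verdict.
The state is a dict: "clock": time; "q": joint angles; "qvel": joint speeds; "joint_torque": joint torques, N m; "position": TCP position; "tcp_rot": TCP orientation; "wrist_force": force on the tool from outside, world axes, zero at the start; "ft_torque": the same for the moment, N m; "width": finger opening in m.
Only numpy, scipy, OpenCV 4.12 (cv2) and the standard library are available. Lean on these libraries where they do the work, as an engineer would, in place of code of your own. Each camera call takes 0.05 s, during which the arm holds its last target.

## Working session

There is one attempt and no reset: what is moved stays moved. The work goes in short steps, Python scripts to look and compute and a tool call to move; the robot and the scene stay as the last step left them, time stands still between calls to the robot, and variables do not carry over. Pictures are saved under pics/ and viewed, and the job is handed in when it is done.

Besides the shell and the picture viewer there is one more tool, called after "Request:" in YAML: its name, and indented under it one key for each argument. drive_tool: Moves the arm, as the interface text tells. Its arguments: {"type":"object","properties":{"steps":{"type":"array"}},"required":["steps"]}

```bash
mkdir -p pics; ls
python3 - <<'E'
from station import bot
import cv2
print(bot.get_obs(), bot.tip_extent)
for n in ["scene","top","wrist"]:
    s=bot.snapshot(n); cv2.imwrite(f"pics/{n}0.png",s["frame"][:,:,::-1])
    print(n,{k:v for k,v in s.items() if k!="frame"})
E
```

```text
pics
{'clock': 0.0, 'q': array([-6.15025912e+01,  2.20906935e+01,  3.76356260e-01, -2.98989024e-02,
       -6.84130017e+01, -1.48179559e+01]), 'qvel': array([ 0.07473526, -0.04855741, -0.01930179, -0.0756929 ,  0.02559366,
        0.0217974 ]), 'joint_torque': array([ 9.81882549e-04, -3.90664852e+01,  1.87402725e+01,  4.21982512e+00,
        1.09720780e-02, -2.08870601e-04]), 'position': array([ 0.14767581, -0.60661978,  0.21183464]), 'tcp_rot': array([ 1.79869789e+02, -5.71393796e-03, -1.66331572e+02]), 'wrist_force': array([-0.6926885 ,  0.59336306, -0.89408773]), 'ft_torque': array([ 0.00829385, -0.01674295,  0.01935766]), 'width': 0.08666843037868611} 0.019
scene {'fx': 514.1399827239036, 'fy': 514.1399827239036, 'cx': 309.0572221560483, 'cy': 205.2392266300544, 'k1': -0.005311665992736978, 'R': array([[ 0.84813837,  0.52957947, -0.01438368],
       [ 0.4174403 , -0.68476848, -0.59735729],
       [-0.32619765,  0.50063731, -0.80184623]]), 't': array([-0.49519486, -0.09182092,  1.44750779])}
top {'fx': 404.79556729802647, 'fy': 404.79556729802647, 'cx': 321.47153242406523, 'cy': 196.4958214804548, 'k1': -0.030746980486927634, 'R': array([[ 1.61466801e-02, -9.99869158e-01,  9.75529338e-04],
       [-9.96039594e-01, -1.61701370e-02, -8.74279951e-02],
       [ 8.74323303e-02,  4.40006025e-04, -9.96170364e-01]]), 't': array([0.05305454, 0.52930947, 1.23675408])}
wrist {'fx': 316.0308161149748, 'fy': 316.0308161149748, 'cx': 313.327476850596, 'cy': 199.48967370076417, 'k1': -0.007516718027740249, 'tool_from_camera': array([[-2.79931230e-04, -9.60868631e-01, -2.77004323e-01,
         7.65517307e-02],
       [ 9.99999900e-01, -1.72437301e-04, -4.12418143e-04,
         4.93629907e-04],
       [ 3.48513779e-04, -2.77004411e-01,  9.60868583e-01,
        -1.72743322e-01],
       [ 0.00000000e+00,  0.00000000e+00,  0.00000000e+00,
         1.00000000e+00]])}
```

View pics/scene0.png

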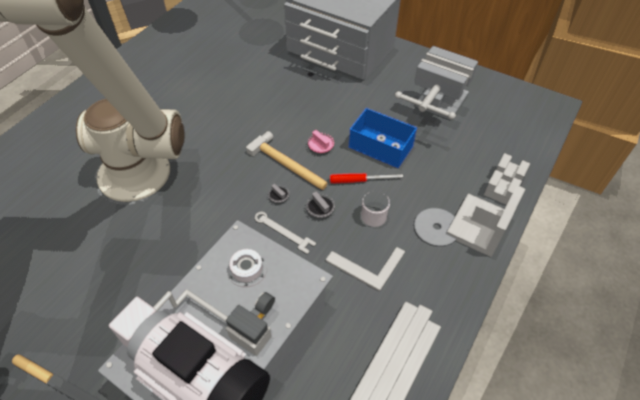

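View pics/top0.png

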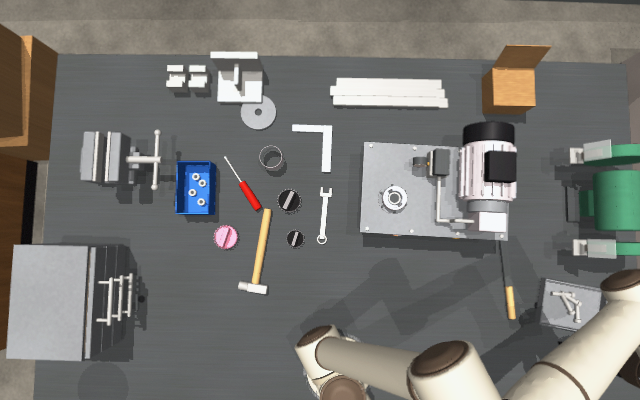

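View pics/wrist0.png

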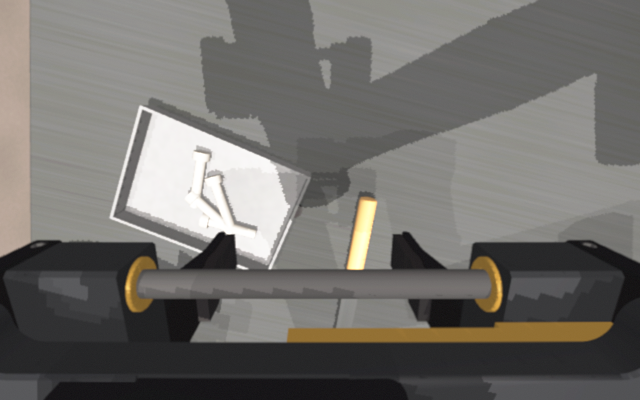

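Like the cap there are three things in the top view: dark knob (289,200), a smaller dark one (296,239) and a pink one (226,237). Pink is excluded, and (289,200) is the larger of the other two, so it should be the cap. I'll confirm that in a crop.

```bash
cat > h.py <<'E'
import numpy as np, cv2
from station import bot
from scipy.spatial.transform import Rotation as Ro
def cam(s,obs=None):
    K=np.array([[s["fx"],0,s["cx"]],[0,s["fy"],s["cy"]],[0,0,1]]);D=np.array([s["k1"],0,0,0,0.])
    if "R" in s: R,t=s["R"],s["t"]
    else:
        T=np.eye(4);T[:3,:3]=Ro.from_euler("xyz",obs["tcp_rot"],degrees=True).as_matrix();T[:3,3]=obs["position"]
        M=np.linalg.inv(T@s["tool_from_camera"]);R,t=M[:3,:3],M[:3,3]
    return K,D,R,t
def pix2w(c,uv,z):
    K,D,R,t=c
    p=cv2.undistortPoints(np.array(uv,float).reshape(-1,1,2),K,D).reshape(-1,2)
    d=np.c_[p,np.ones(len(p))]@R; o=-R.T@t
    return o+d*((z-o[2])/d[:,2])[:,None]
def w2pix(c,X):
    K,D,R,t=c
    return cv2.projectPoints(np.array(X,float).reshape(-1,3),cv2.Rodrigues(R)[0],t,K,D)[0].reshape(-1,2)
def crop(f,x,y,w,h,k,name):
    cv2.imwrite("pics/"+name,cv2.resize(f[y:y+h,x:x+w,::-1],None,fx=k,fy=k,interpolation=cv2.INTER_CUBIC))
E
python3 - <<'E'
from h import *
s=bot.snapshot("top");f=s["frame"]
a=cv2.resize(f[180:260,200:320],None,fx=6,fy=6,interpolation=3)
b=cv2.resize(f[170:230,360:440],None,fx=8,fy=8,interpolation=3)
cv2.imwrite("pics/c1.png",a[:,:,::-1]);cv2.imwrite("pics/c2.png",b[:,:,::-1])
s=bot.snapshot("scene");crop(s["frame"],200,120,140,100,5,"c3.png");crop(s["frame"],215,235,70,60,10,"c4.png")
E
```

```text
(no output)
```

View pics/c1.png

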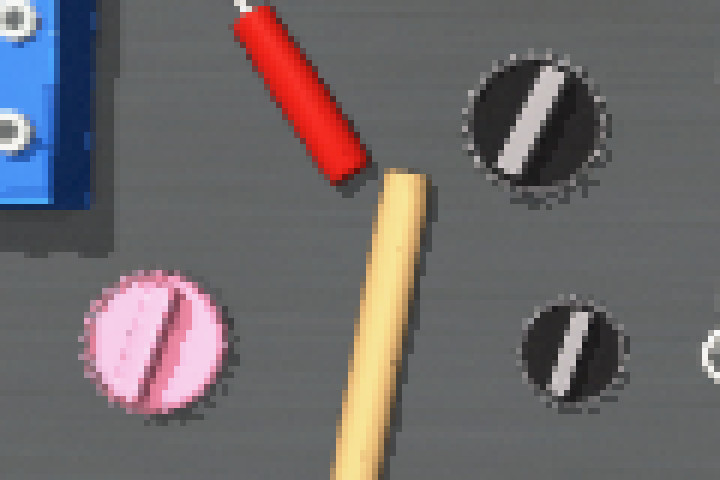

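View pics/c2.png

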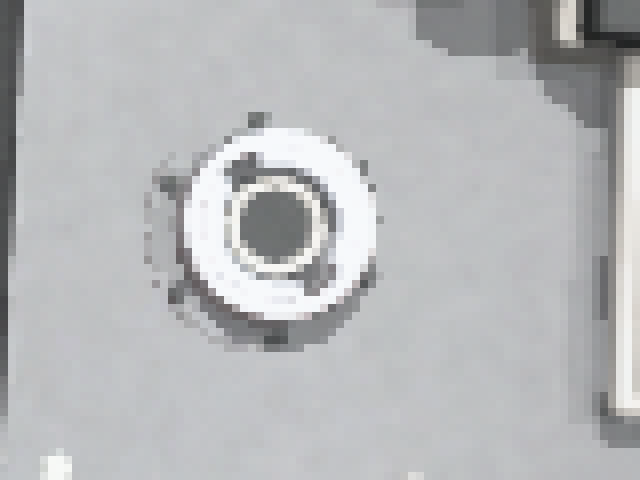

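View pics/c4.png

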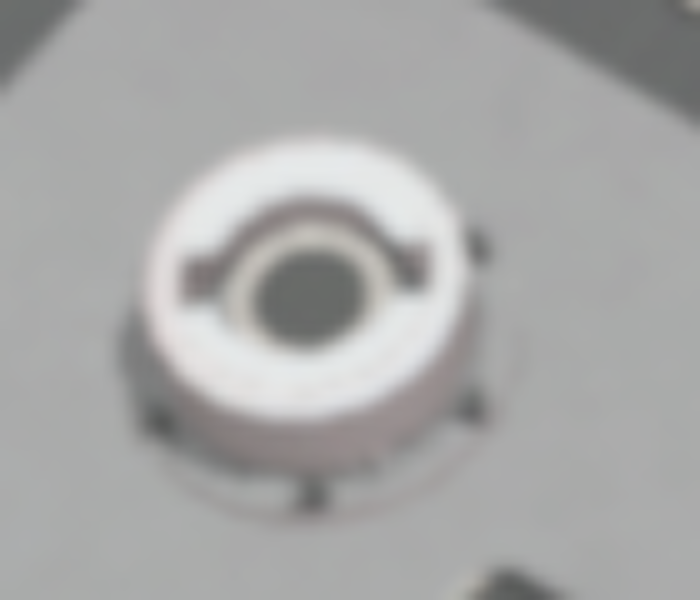

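The crop confirms it: the dark cap at (289,200) is clearly larger than the one at (296,239), and the third is pink. The slots of the neck show in both cameras.

Run:
```python
from h import *
ct=cam(bot.snapshot("top"));cs=cam(bot.snapshot("scene"))
def ang(a):d=a[1]-a[0];return np.degrees(np.arctan2(d[1],d[0])),np.linalg.norm(d)
b=pix2w(ct,[[200+553/6,180+67/6],[200+510/6,180+172/6]],.045);print("bar",b.mean(0),ang(b))
print("disc",pix2w(ct,[[200+537/6,180+122/6]],.022))
n=pix2w(ct,[[360+278/8,170+224/8]],.17);print("rim top",n)
s=pix2w(ct,[[360+243/8,170+165/8],[360+318/8,170+280/8]],.17);print("slots",s.mean(0),ang(s))
s=pix2w(cs,[[215+197/10,235+277/10],[215+412/10,235+268/10]],.17);print("slots sc",s.mean(0),ang(s))
print("rim scene",pix2w(cs,[[215+306/10,235+278/10]],.17))
# tank lid edges z=.14
l=pix2w(ct,[[369,142],[361,234],[509,240]],.14);print(l)
o=bot.get_obs();print(o["position"],o["tcp_rot"])
```

```text
bar [0.51438775 0.16192689 0.045     ] (np.float64(159.05916521882557), np.float64(0.05781635308907917))
disc [[0.51487615 0.16094135 0.022     ]]
rim top [[ 0.51461197 -0.14005407  0.17      ]]
slots [ 0.51517134 -0.14089983  0.17      ] (np.float64(-146.64104710522102), np.float64(0.047017278777409945))
slots sc [ 0.51793876 -0.14026968  0.17      ] (np.float64(34.272901541334946), np.float64(0.04481521940738455))
rim scene [[ 0.51898422 -0.14117731  0.17      ]]
[[ 0.67674884 -0.07180496  0.14      ]
 [ 0.41445613 -0.05087246  0.14      ]
 [ 0.40368334 -0.46867227  0.14      ]]
[ 0.14783208 -0.60711815  0.21270562] [ 1.79970653e+02 -3.63719415e-03 -1.66316613e+02]
```

Request:
drive_tool:
  steps:
    - [1, [0, 0, -4], [0, 0, 0.15]]
    - [1, [0, 0, -4], [0, 0, 0.15]]
    - [1, [0, 0, -4], [0, 0, 0.15]]
    - [1, [0, 0, -4], [0, 0, 0.15]]

```text
clock: 0.85
position: [0.1474, -0.6056, 0.3724]
tcp_rot: [179.5, -0.4, 158.2]
wrist_force: [-0.0, -0.3, 0.1]
width: 0.0872
```

```bash
cat >> h.py <<'E'
def to(x,y,z,yaw):
    o=bot.get_obs();R=Ro.from_euler("xyz",o["tcp_rot"],degrees=True)
    d=R.inv().apply(np.array([x,y,z])-o["position"])*100
    r=(R.inv()*Ro.from_euler("xyz",[180,0,yaw],degrees=True)).as_rotvec()
    print("t",round(o["clock"],3),"pos",o["position"].round(4),"rpy",o["tcp_rot"].round(2),"w",round(o["width"],4),"F",o["wrist_force"].round(1),"q",o["q"].round(0))
    print("shift cm",d.round(2),"rot",r.round(3))
E
python3 - <<'E'
from h import *
to(.515,.162,.25,159)
ct=cam(bot.snapshot("top"))
for z in (.2,.25,.3): print(z,pix2w(ct,[[460,150],[458,190],[430,165]],z).round(3).tolist())
E
```

```text
t 0.85 pos [ 0.1474 -0.6056  0.3724] rpy [179.54  -0.43 158.18] w 0.0872 F [-0.  -0.3  0.1] q [-62.  19.  18.  -0. -90. -50.]
shift cm [-5.69 84.83 12.88] rot [ 0.008 -0.007 -0.014]
0.2 [[0.646, -0.312, 0.2], [0.536, -0.305, 0.2], [0.603, -0.23, 0.2]]
0.25 [[0.635, -0.295, 0.25], [0.531, -0.288, 0.25], [0.594, -0.217, 0.25]]
0.3 [[0.624, -0.278, 0.3], [0.525, -0.271, 0.3], [0.586, -0.203, 0.3]]
```

Request:
drive_tool:
  steps:
    - [1, [-0.3, 5.6, 0], [0, 0, 0]]
    - [1, [-0.3, 5.6, 0], [0, 0, 0]]
    - [1, [-0.3, 5.6, 0], [0, 0, 0]]
    - [1, [-0.3, 5.6, 0], [0, 0, 0]]
    - [1, [-0.3, 5.6, 0], [0, 0, 0]]

```text
clock: 1.52
position: [0.2685, -0.3503, 0.3771]
tcp_rot: [-179.9, 0.0, 157.7]
wrist_force: [1.4, -0.4, -0.4]
width: 0.0869
```

Request:
drive_tool:
  steps:
    - [1, [-0.3, 5.6, 0], [0, 0, 0]]
    - [1, [-0.3, 5.6, 0], [0, 0, 0]]
    - [1, [-0.3, 5.6, 0], [0, 0, 0]]
    - [1, [-0.3, 5.6, 0], [0, 0, 0]]
    - [1, [0, 0, 0], [0, 0, 0]]

```text
clock: 2.15
position: [0.3664, -0.1376, 0.3772]
tcp_rot: [180.0, 0.3, 158.2]
wrist_force: [-0.7, -0.4, -0.6]
width: 0.0868
```

Run:
```python
from h import *
to(.515,.162,.2,159)
to(.517,-.141,.2,-146)
o=bot.get_obs();s=bot.snapshot("wrist");cv2.imwrite("pics/w1.png",s["frame"][:,:,::-1])
print(w2pix(cam(s,o),[[.517,-.141,.17],[.515,.162,.045]]))
```

```text
t 2.15 pos [ 0.3664 -0.1376  0.3772] rpy [179.99   0.34 158.2 ] w 0.0868 F [-0.7 -0.4 -0.6] q [   4.   -7.  -11.    0.  -86. -115.]
shift cm [-2.57 33.33 17.75] rot [ 0.     0.006 -0.014]
t 2.15 pos [ 0.3664 -0.1376  0.3772] rpy [179.99   0.34 158.2 ] w 0.0868 F [-0.7 -0.4 -0.6] q [   4.   -7.  -11.    0.  -86. -115.]
shift cm [-14.     5.27  17.81] rot [-0.003  0.006 -0.974]
[[352.53117408 275.49890238]
 [517.98979365 173.34779912]]
```

View pics/w1.png

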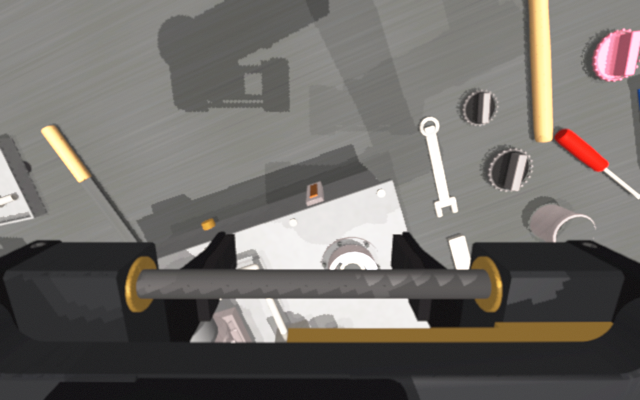

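Request:
drive_tool:
  steps:
    - [1, [-2.0, 5.6, 0], [0, 0, 0]]
    - [1, [-2.0, 5.6, 0], [0, 0, 0]]
    - [1, [-2.0, 5.6, 1.5], [0, 0, 0]]
    - [1, [-2.0, 5.6, 3], [0, 0, 0]]
    - [1, [-1, 5.6, 4], [0, 0, 0]]

```text
clock: 2.82
position: [0.5549, 0.0755, 0.3028]
tcp_rot: [179.7, 1.0, 157.3]
wrist_force: [0.1, -0.7, 0.0]
width: 0.0869
```

Run:
```python
from h import *
to(.515,.162,.2,159)
o=bot.get_obs();s=bot.snapshot("wrist");cv2.imwrite("pics/w2.png",s["frame"][:,:,::-1])
print(w2pix(cam(s,o),[[.515,.162,.045],[.515,.162,.023]]))
```

```text
t 2.825 pos [0.5549 0.0755 0.3028] rpy [179.7    1.01 157.28] w 0.0869 F [ 0.1 -0.7  0. ] q [  25.   12.   -1.    1.  -76. -137.]
shift cm [ 7.21  6.38 10.19] rot [ 0.005  0.018 -0.03 ]
[[361.58224335 109.88330916]
 [359.17334213 109.51410094]]
```

View pics/w2.png

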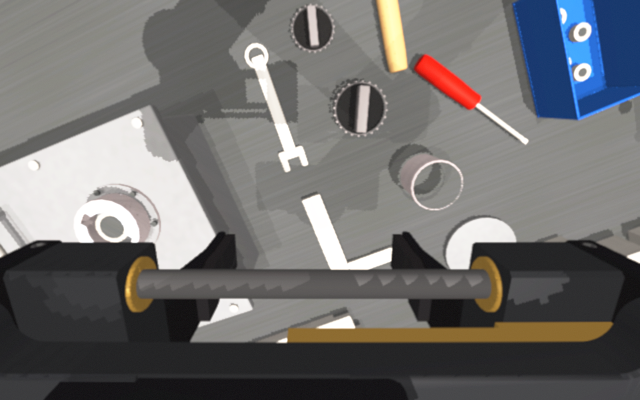

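Cap at about (361,107), predicted (361,110). The neck is also visible at (102,222). Enlarging both.

Run:
```python
from h import *
f=cv2.imread("pics/w2.png")[:,:,::-1]
crop(f,325,70,75,75,8,"c5.png");crop(f,60,170,110,75,7,"c6.png")
```

```text
(no output)
```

View pics/c5.png

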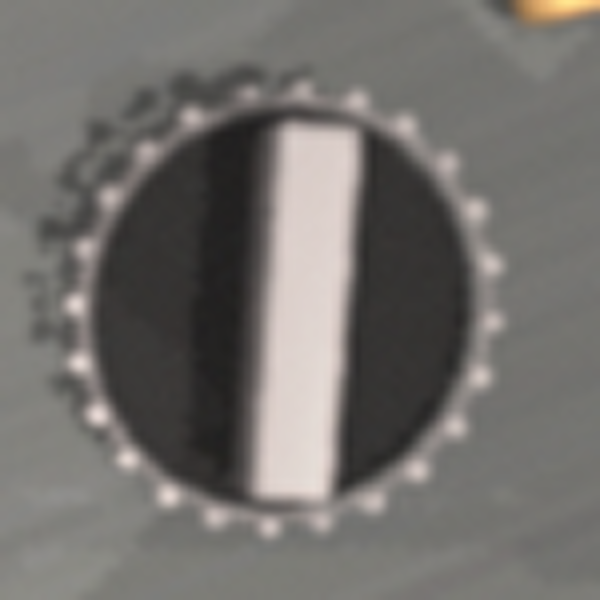

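View pics/c6.png

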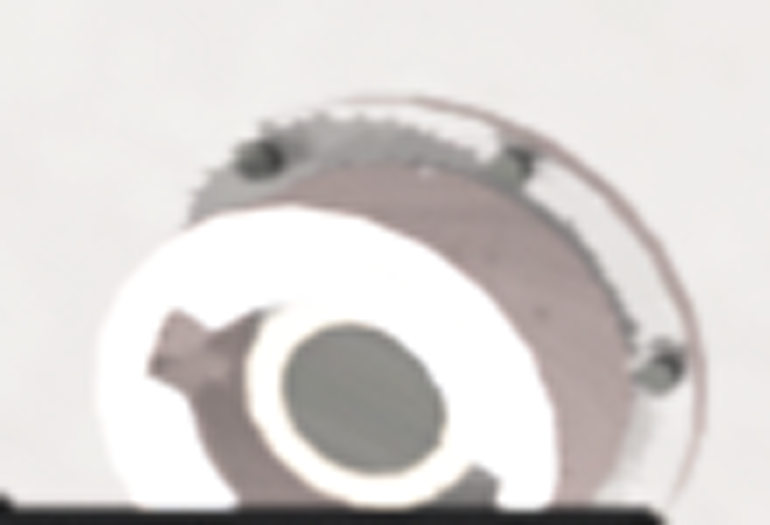

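Run:
```python
from h import *
s=bot.snapshot("wrist");o=bot.get_obs();c=cam(s,o)
b=pix2w(c,np.array([[320,124],[291,498]])/8+[325,70],.045);d=b[0]-b[1]
print(b.mean(0),np.degrees(np.arctan2(d[1],d[0])),np.linalg.norm(d))
print("disc",pix2w(c,np.array([[283,312]])/8+[325,70],.020))
b=pix2w(c,np.array([[170,340],[487,490]])/7+[60,170],.17);d=b[0]-b[1]
print(b.mean(0),np.degrees(np.arctan2(d[1],d[0])),np.linalg.norm(d))
# rim ellipse left/right/top extremes
print(w2pix(c,[[.517+.0335*np.cos(a),-.141+.0335*np.sin(a),.17] for a in np.linspace(0,6.28,9)[:-1]]).round(1).tolist())
to(.515,.162,.1,159)
```

```text
[0.50972008 0.16404328 0.045     ] 155.3495526559755 0.05811767602754697
disc [[0.50952375 0.16403215 0.02      ]]
[ 0.51176976 -0.13403212  0.17      ] -141.5647977961414 0.048255350076439385
[[121.9, 263.3], [136.1, 247.7], [132.1, 224.5], [111.1, 207.5], [85.7, 207.5], [71.7, 224.4], [77.0, 247.5], [97.7, 263.3]]
t 2.925 pos [0.5532 0.077  0.2968] rpy [-179.9     0.44  157.45] w 0.0872 F [-0.3 -0.1 -1.1] q [  25.   13.   -1.    0.  -76. -137.]
shift cm [ 6.94  6.42 19.62] rot [-0.002  0.008 -0.027]
```

Run:
```python
from h import *
for i in range(2):
    o=bot.get_obs();s=bot.snapshot("wrist");f=s["frame"];c=cam(s,o);print(o["position"].round(4),o["tcp_rot"].round(2),np.abs(o["qvel"]).max())
np.save("pics/c.npy",np.array([c[2].ravel().tolist()+c[3].tolist()]))
crop(f,325,70,75,75,8,"c7.png");crop(f,60,170,110,75,7,"c8.png")
```

```text
[0.5532 0.077  0.2968] [-179.9     0.44  157.45] 4.394202218677271
[0.5531 0.0754 0.2996] [-179.96    0.62  157.42] 3.8805030530616005
```

View pics/c7.png

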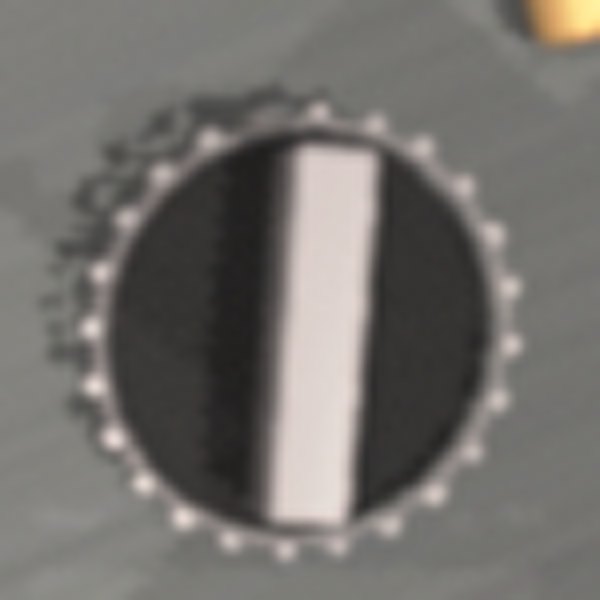

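View pics/c8.png

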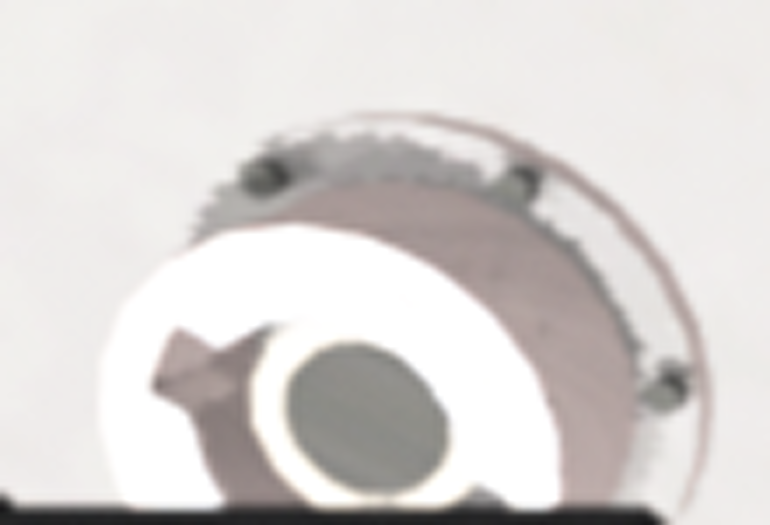

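Run:
```python
from h import *
s=bot.snapshot("wrist");v=np.load("pics/c.npy")[0];c=cam(s,bot.get_obs());c=(c[0],c[1],v[:9].reshape(3,3),v[9:])
b=pix2w(c,np.array([[338,150],[310,522]])/8+[325,70],.045);d=b[0]-b[1]
print(b.mean(0),np.degrees(np.arctan2(d[1],d[0])),np.linalg.norm(d))
print("disc",pix2w(c,np.array([[301,332]])/8+[325,70],.020))
b=pix2w(c,np.array([[170,360]])/7+[60,170],.17);print("slot outer L",b)
P=w2pix(c,[[.517+.0335*np.cos(a),-.141+.0335*np.sin(a),.17] for a in np.linspace(0,6.28,90)[:-1]])
print((P.min(0)-[60,170])*7,(P.max(0)-[60,170])*7, "obs: left 98, top 224, right 560")
to(.515,.162,.1,158)
```

```text
[0.51548516 0.16426295 0.045     ] 155.61668266972282 0.05846975238839746
disc [[0.51482251 0.16450611 0.02      ]]
slot outer L [[ 0.49576689 -0.15462509  0.17      ]]
[ 99.48289796 235.16485926] [557.31764244 654.84575859] obs: left 98, top 224, right 560
t 3.075 pos [0.5533 0.0744 0.3035] rpy [179.79   0.93 157.34] w 0.0873 F [ 0.  -0.1  1.3] q [  25.   12.   -1.    1.  -76. -137.]
shift cm [ 7.25  6.54 20.25] rot [ 0.003  0.016 -0.011]
```

Request:
drive_tool:
  steps:
    - [1, [3.6, 3.25, 5], [0, 0.01, 0]]
    - [1, [3.6, 3.25, 5], [0, 0.005, 0]]
    - [1, [0, 0, 5], [0, 0, 0]]
    - [1, [0, 0, 0], [0, 0, 0]]

```text
clock: 3.58
position: [0.5194, 0.154, 0.1648]
tcp_rot: [179.0, 0.8, 156.8]
wrist_force: [0.2, -1.3, 1.5]
width: 0.0872
```

Run:
```python
from h import *
to(.515,.163,.045,157)
to(.515,.163,.045,157)
o=bot.get_obs();s=bot.snapshot("wrist");cv2.imwrite("pics/w3.png",s["frame"][:,:,::-1])
to(.515,.163,.045,157)
```

```text
t 3.575 pos [0.5194 0.154  0.1648] rpy [179.03   0.82 156.83] w 0.0872 F [ 0.2 -1.3  1.5] q [  34.   16.  -16.    0.  -57. -147.]
shift cm [ 0.93  0.45 11.98] rot [ 0.017  0.014 -0.003]
t 3.575 pos [0.5194 0.154  0.1648] rpy [179.03   0.82 156.83] w 0.0872 F [ 0.2 -1.3  1.5] q [  34.   16.  -16.    0.  -57. -147.]
shift cm [ 0.93  0.45 11.98] rot [ 0.017  0.014 -0.003]
t 3.625 pos [0.5217 0.1549 0.1678] rpy [178.76   1.09 156.86] w 0.0872 F [ 0.5 -0.1  1.7] q [  34.   16.  -16.    0.  -57. -147.]
shift cm [ 1.17  0.22 12.27] rot [ 0.022  0.019 -0.002]
```

View pics/w3.png

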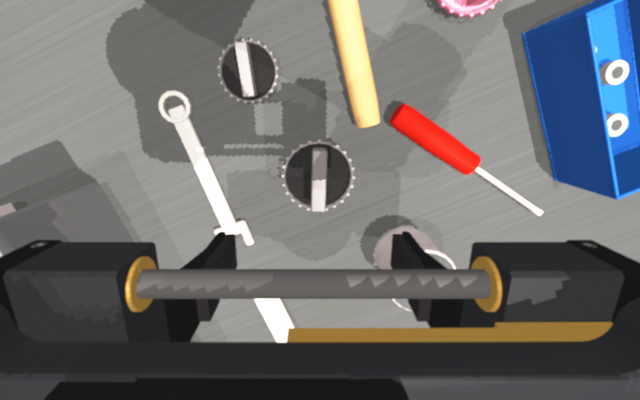

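Request:
drive_tool:
  steps:
    - [1, [0.6, 0.2, 3], [0.015, 0.015, 0]]
    - [1, [0.4, 0.1, 3], [0.005, 0.005, 0]]
    - [1, [0, 0, 2.5], [0, 0, 0]]
    - [1, [0, 0, 0], [0, 0, 0]]

```text
clock: 4.12
position: [0.5264, 0.1631, 0.097]
tcp_rot: [178.6, 1.1, 156.7]
wrist_force: [0.0, 0.5, 1.1]
width: 0.087
```

Run:
```python
from h import *
to(.515,.163,.045,157)
o=bot.get_obs();s=bot.snapshot("wrist");cv2.imwrite("pics/w4.png",s["frame"][:,:,::-1])
to(.515,.163,.045,157)
```

```text
t 4.125 pos [0.5264 0.1631 0.097 ] rpy [178.63   1.07 156.66] w 0.087 F [0.  0.5 1.1] q [  34.   21.  -20.    0.  -47. -148.]
shift cm [ 1.14 -0.59  5.17] rot [ 0.024  0.019 -0.006]
t 4.175 pos [0.5276 0.1638 0.0985] rpy [178.48   1.2  156.69] w 0.0868 F [ 0.1 -0.1  0.7] q [  34.   21.  -20.    0.  -47. -148.]
shift cm [ 1.24 -0.71  5.31] rot [ 0.026  0.021 -0.005]
```

View pics/w4.png

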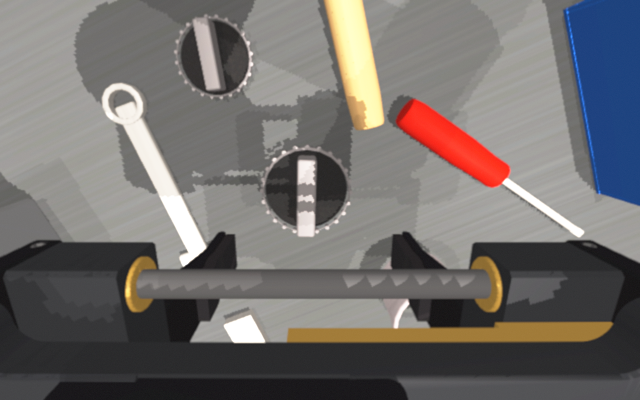

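Request:
drive_tool:
  steps:
    - [1, [0.8, -0.4, 1.5], [0.03, 0.025, 0]]
    - [1, [0.5, -0.3, 1.5], [0.01, 0.01, 0]]

```text
clock: 4.42
position: [0.516, 0.1638, 0.0719]
tcp_rot: [-179.6, -0.6, 156.7]
wrist_force: [0.2, 0.4, 0.2]
width: 0.0874
```

Run:
```python
from h import *
to(.515,.163,.045,157)
```

```text
t 4.425 pos [0.516  0.1638 0.0719] rpy [-179.58   -0.56  156.66] w 0.0874 F [0.2 0.4 0.2] q [  35.   23.  -21.   -0.  -47. -148.]
shift cm [ 0.04 -0.09  2.7 ] rot [-0.007 -0.01  -0.006]
```

Request:
drive_tool:
  steps:
    - [1, [0, 0, 1.2], [0, 0, 0]]
    - [1, [0, 0, 1], [0, 0, 0]]

```text
clock: 4.68
position: [0.5153, 0.1637, 0.0482]
tcp_rot: [-179.5, -0.6, 156.7]
wrist_force: [0.3, -0.8, -0.1]
width: 0.0867
```

Run:
```python
from h import *
to(.515,.163,.045,157)
o=bot.get_obs();s=bot.snapshot("wrist");cv2.imwrite("pics/w5.png",s["frame"][:,:,::-1])
to(.515,.163,.045,157)
```

```text
t 4.675 pos [0.5153 0.1637 0.0482] rpy [-179.52   -0.6   156.68] w 0.0867 F [ 0.3 -0.8 -0.1] q [  35.   25.  -23.   -0.  -44. -148.]
shift cm [-0.01 -0.07  0.32] rot [-0.008 -0.01  -0.005]
t 4.725 pos [0.5143 0.1632 0.0468] rpy [-179.4    -0.7   156.65] w 0.0871 F [-0.8 -0.2 -1.1] q [  35.   25.  -23.   -0.  -44. -148.]
shift cm [-0.07  0.01  0.18] rot [-0.01  -0.012 -0.006]
```

View pics/w5.png

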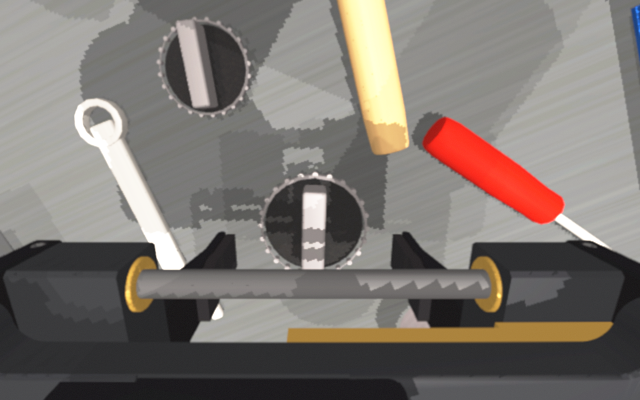

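Request:
drive_tool:
  steps:
    - [1, [0.3, 0, 0.15], [-0.01, -0.012, 0]]
    - [0.5, [0, 0, 0], [0, 0, 0]]
    - [0, [0, 0, 0], [0, 0, 0]]
    - [0, [0, 0, 0], [0, 0, 0]]
    - [0, [0, 0, 0], [0, 0, 0]]

```text
clock: 5.35
position: [0.5117, 0.1647, 0.0457]
tcp_rot: [180.0, 0.1, 156.7]
wrist_force: [-1.1, 0.0, -0.5]
width: 0.0549
```

Request:
drive_tool:
  steps:
    - [0, [0, 0, 0], [0, 0, 0]]
    - [0, [0, 0, 0], [0, 0, 0]]
    - [0, [0, 0, 0], [0, 0, 0]]

```text
clock: 5.72
position: [0.512, 0.1648, 0.0459]
tcp_rot: [179.9, 0.1, 156.7]
wrist_force: [0.1, -0.0, 0.1]
width: 0.0249
```

Run:
```python
from h import *
to(.515,.163,.045,157)
o=bot.get_obs();s=bot.snapshot("wrist");cv2.imwrite("pics/w6.png",s["frame"][:,:,::-1])
```

```text
t 5.725 pos [0.512  0.1648 0.0459] rpy [1.7992e+02 1.0000e-01 1.5669e+02] w 0.0249 F [ 0.1 -0.   0.1] q [  35.   24.  -24.    0.  -42. -149.]
shift cm [-0.35 -0.04  0.09] rot [ 0.001  0.002 -0.005]
```

View pics/w6.png

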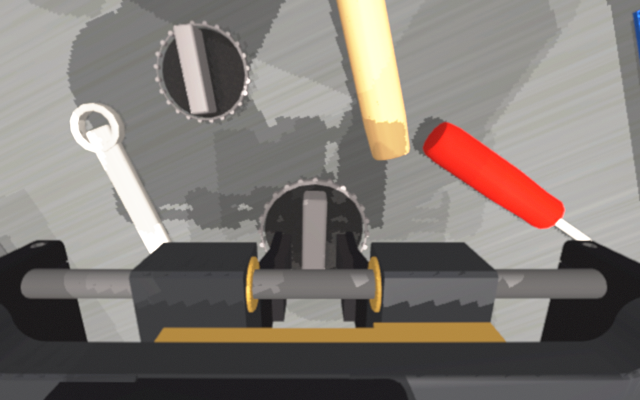

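Request:
drive_tool:
  steps:
    - [0, [0, 0, 0.05], [0, 0, 0]]
    - [0, [0, 0, 0], [0, 0, 0]]
    - [0, [0, 0, 0], [0, 0, 0]]
    - [0, [0, 0, 0], [0, 0, 0]]

```text
clock: 6.28
position: [0.5119, 0.1647, 0.0452]
tcp_rot: [179.9, 0.1, 156.7]
wrist_force: [-0.5, 0.1, -0.7]
width: 0.0004
```

Run:
```python
from h import *
to(.515,.163,.045,157)
```

```text
t 6.275 pos [0.5119 0.1647 0.0452] rpy [1.7994e+02 9.0000e-02 1.5669e+02] w 0.0004 F [-0.5  0.1 -0.7] q [  35.   24.  -24.    0.  -42. -149.]
shift cm [-0.35 -0.04  0.02] rot [ 0.001  0.002 -0.005]
```

The fingers shut fully without catching the bar, so I need a look.

Run:
```python
from h import *
o=bot.get_obs();s=bot.snapshot("wrist");cv2.imwrite("pics/w7.png",s["frame"][:,:,::-1])
s=bot.snapshot("scene");crop(s["frame"],230,120,160,120,5,"s7.png");print(w2pix(cam(s),[[.515,.163,.045],o["position"]]))
s=bot.snapshot("top");crop(s["frame"],200,150,160,120,5,"t7.png")
```

```text
[[319.63870792 199.28799557]
 [318.96755532 198.27800236]]
```

View pics/w7.png

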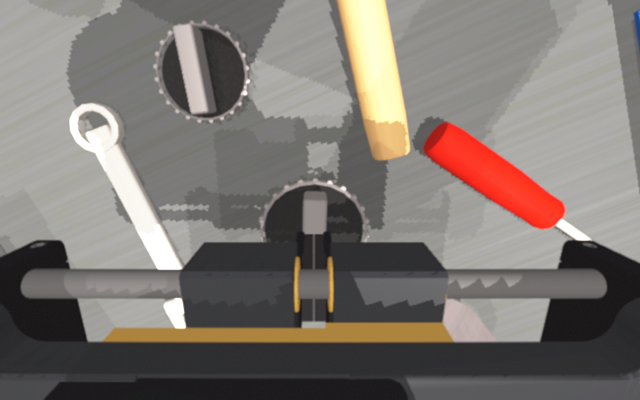

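View pics/s7.png

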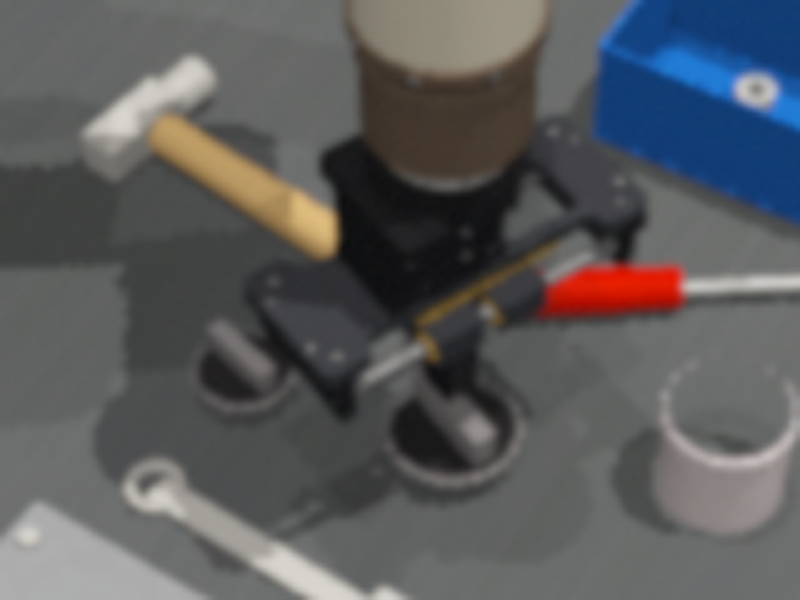

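View pics/t7.png

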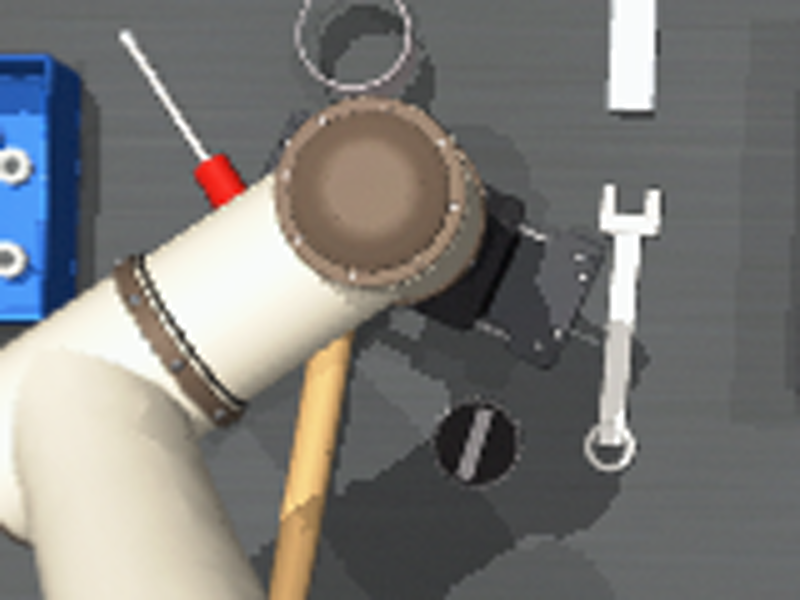

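Run:
```python
from h import *
f0=cv2.imread("pics/scene0.png")[:,:,::-1]
s=bot.snapshot("scene");f=s["frame"];c=cam(s)
a=np.hstack([f0[180:225,290:340],f[180:225,290:340]])
crop(a,0,0,100,45,8,"s8.png")
o=bot.get_obs();R=Ro.from_euler("xyz",o["tcp_rot"],degrees=True)
tip=o["position"]+R.apply([0,0,.019])
P=w2pix(c,[tip,o["position"],[.515,.163,.045],[.515,.163,.023]])
print((P-[290,180])*8)
u=np.array([np.cos(np.radians(157)),np.sin(np.radians(157)),0])*.03
print((w2pix(c,[np.array([.515,.163,.045])+u,np.array([.515,.163,.045])-u])-[290,180])*8)
```

```text
[[231.80716708 181.62215843]
 [231.76137888 146.17380017]
 [237.10966338 154.30396457]
 [236.9669072  195.18775895]]
[[183.3289854   94.80660142]
 [292.11118568 215.15253339]]
```

View pics/s8.png

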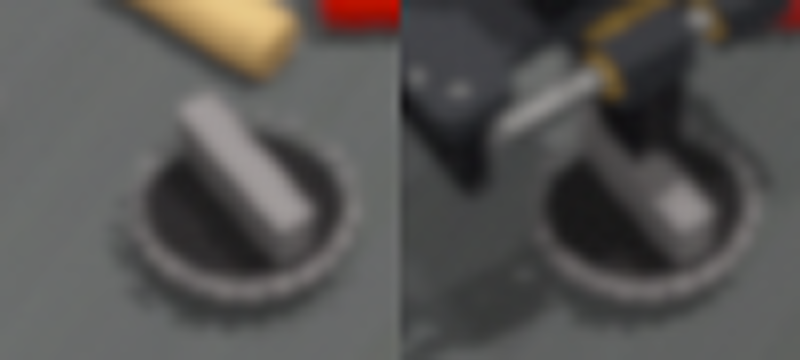

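In the scene crop the fingertips end at about (240,155), on the bar's top face. They closed just above the bar, so the tips are higher than I reckoned. I'll open and go lower, watching the force.

Request:
drive_tool:
  steps:
    - [0.6, [0, 0, 0], [0, 0, 0]]
    - [0.6, [0, 0, 0], [0, 0, 0]]
    - [0.6, [0, 0, 0], [0, 0, 0]]
    - [0.6, [0, 0, 0], [0, 0, 0]]
    - [0.6, [0, 0, 0], [0, 0, 0]]

```text
clock: 7.1
position: [0.5119, 0.1648, 0.0453]
tcp_rot: [179.9, 0.1, 156.7]
wrist_force: [-0.1, -0.2, -0.4]
width: 0.0427
```

Request:
drive_tool:
  steps:
    - [0.6, [0, 0, 0.5], [0, 0, 0]]
    - [0.6, [0, 0, 0.4], [0, 0, 0]]

```text
clock: 7.35
position: [0.5121, 0.1649, 0.036]
tcp_rot: [179.9, 0.1, 156.7]
wrist_force: [-0.6, 0.4, 0.8]
width: 0.0512
```

Request:
drive_tool:
  steps:
    - [0.6, [0, 0, 0.3], [0, 0, 0]]
    - [0.6, [0, 0, 0], [0, 0, 0]]

```text
clock: 7.6
position: [0.5117, 0.1646, 0.0321]
tcp_rot: [180.0, 0.1, 156.7]
wrist_force: [0.5, 0.6, 0.2]
width: 0.0523
```

Run:
```python
from h import *
to(.512,.165,.030,157)
s=bot.snapshot("wrist");cv2.imwrite("pics/w9.png",s["frame"][:,:,::-1])
s=bot.snapshot("scene");crop(s["frame"],290,170,60,55,10,"s9.png")
```

```text
t 7.6 pos [0.5117 0.1646 0.0321] rpy [1.7997e+02 6.0000e-02 1.5669e+02] w 0.0523 F [0.5 0.6 0.2] q [  35.   25.  -25.    0.  -40. -149.]
shift cm [-0.02  0.05  0.21] rot [ 0.001  0.001 -0.005]
```

View pics/w9.png

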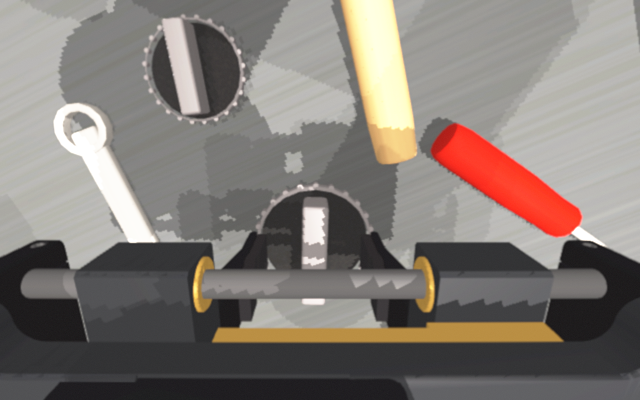

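View pics/s9.png

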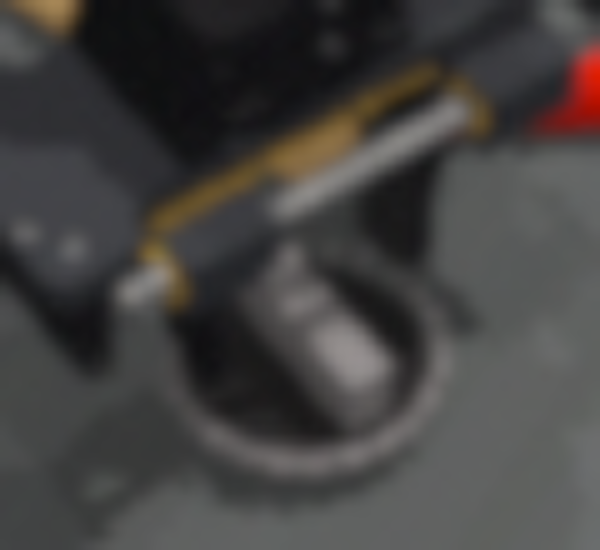

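Request:
drive_tool:
  steps:
    - [0.6, [0, 0, 0.3], [0, 0, 0]]
    - [0.6, [0, 0, 0], [0, 0, 0]]

```text
clock: 7.95
position: [0.512, 0.1649, 0.0294]
tcp_rot: [179.9, 0.1, 156.7]
wrist_force: [0.1, -0.5, 0.5]
width: 0.0523
```

Request:
drive_tool:
  steps:
    - [0.6, [0, 0, 0.2], [0, 0, 0]]
    - [0.6, [0, 0, 0], [0, 0, 0]]

```text
clock: 8.2
position: [0.5121, 0.1649, 0.0273]
tcp_rot: [179.9, 0.1, 156.7]
wrist_force: [1.2, -0.2, 0.2]
width: 0.0522
```

Request:
drive_tool:
  steps:
    - [0, [0, 0, 0], [0, 0, 0]]
    - [0, [0, 0, 0], [0, 0, 0]]
    - [0, [0, 0, 0], [0, 0, 0]]
    - [0, [0, 0, 0], [0, 0, 0]]
    - [0, [0, 0, 0], [0, 0, 0]]

```text
clock: 8.82
position: [0.5122, 0.1649, 0.0275]
tcp_rot: [179.9, 0.1, 156.7]
wrist_force: [0.4, -0.1, -0.4]
width: 0.013
```

Run:
```python
from h import *
to(.512,.165,.027,157)
s=bot.snapshot("wrist");cv2.imwrite("pics/w10.png",s["frame"][:,:,::-1])
s=bot.snapshot("scene");crop(s["frame"],290,170,60,55,10,"s10.png")
```

```text
t 8.825 pos [0.5122 0.1649 0.0275] rpy [1.7989e+02 1.2000e-01 1.5669e+02] w 0.013 F [ 0.4 -0.1 -0.4] q [  35.   26.  -25.    0.  -39. -149.]
shift cm [ 0.02 -0.    0.05] rot [ 0.002  0.002 -0.005]
```

View pics/w10.png

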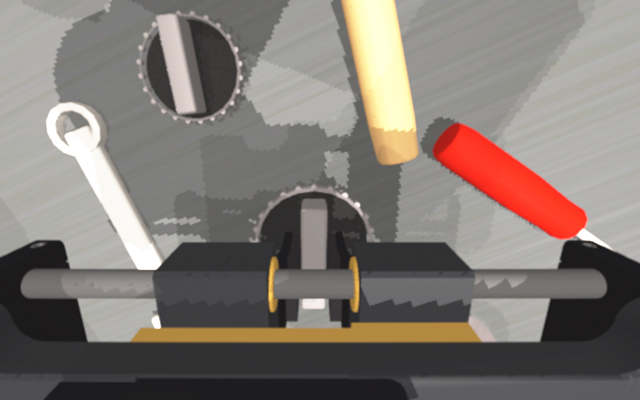

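View pics/s10.png

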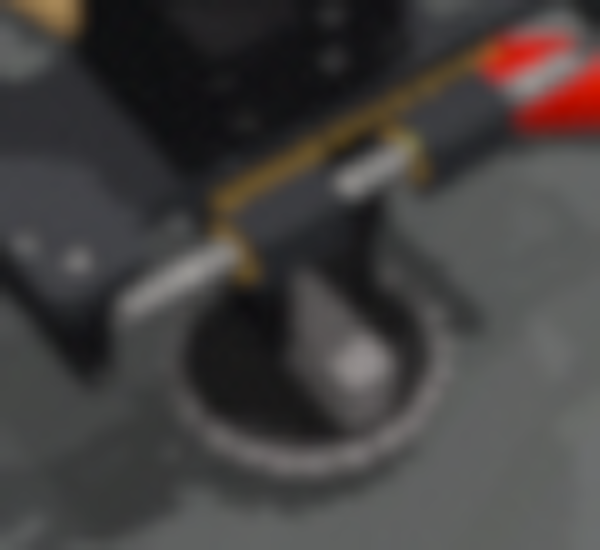

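Request:
drive_tool:
  steps:
    - [0, [0, 0, 0], [0, 0, 0]]
    - [0, [0, 0, 0], [0, 0, 0]]
    - [0, [0, 0, 0], [0, 0, 0]]

```text
clock: 9.3
position: [0.5122, 0.1649, 0.0275]
tcp_rot: [179.9, 0.1, 156.7]
wrist_force: [-0.2, 0.3, -0.3]
width: 0.0137
```

Run:
```python
from h import *
to(.512,.165,.027,157)
s=bot.snapshot("wrist");cv2.imwrite("pics/w11.png",s["frame"][:,:,::-1])
```

```text
t 9.3 pos [0.5122 0.1649 0.0275] rpy [1.7989e+02 1.2000e-01 1.5669e+02] w 0.0137 F [-0.2  0.3 -0.3] q [  35.   26.  -25.    0.  -39. -149.]
shift cm [ 0.02 -0.    0.05] rot [ 0.002  0.002 -0.005]
```

View pics/w11.png

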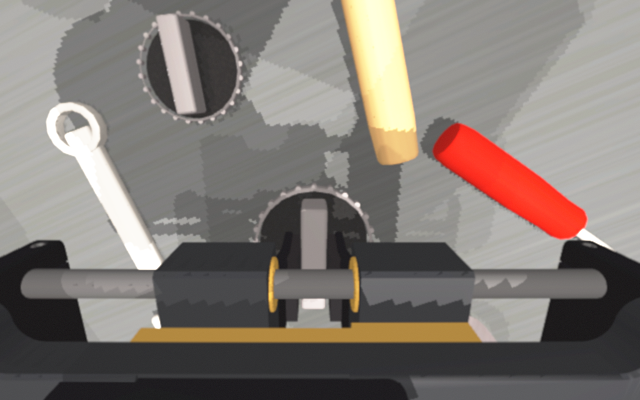

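The width has settled at 13.7 mm, which matches the 14 mm bar, so it is gripped. Working out the cap's offset in the hand, then lifting.

Run:
```python
from h import *
o=bot.get_obs();s=bot.snapshot("wrist");c=cam(s,o)
b=pix2w(c,[[314,198],[313,308]],.045);print(b,b.mean(0),np.linalg.norm(b[0]-b[1]))
R=Ro.from_euler("xyz",o["tcp_rot"],degrees=True);print(R.inv().apply(b.mean(0)-o["position"]))
print(pix2w(c,[[255,236],[373,236],[314,186]],.020))
```

```text
[[0.48222971 0.17824306 0.045     ]
 [0.54172303 0.15201627 0.045     ]] [0.51197637 0.16512966 0.045     ] 0.06501768294114288
[ 0.00025806  0.00010282 -0.0175131 ]
[[0.49676217 0.13262909 0.02      ]
 [0.5254955  0.19917711 0.02      ]
 [0.48210664 0.17838527 0.02      ]]
```

Request:
drive_tool:
  steps:
    - [0, [0, 0, -0.5], [0, 0, 0]]
    - [0, [0, 0, -2], [0, 0, 0]]
    - [0, [0, 0, -3], [0, 0, 0]]
    - [0, [0, 0, -4], [0, 0, 0]]
    - [0, [0, 0, -4], [0, 0, 0]]

```text
clock: 10.02
position: [0.509, 0.1632, 0.1628]
tcp_rot: [-179.6, -0.3, 156.6]
wrist_force: [0.0, 0.6, -2.2]
width: 0.0137
```

Run:
```python
from h import *
to(.517,-.141,.32,-146)
s=bot.snapshot("wrist");cv2.imwrite("pics/w12.png",s["frame"][:,:,::-1])
s=bot.snapshot("scene");crop(s["frame"],270,120,100,100,6,"s12.png")
```

```text
t 10.025 pos [0.509  0.1632 0.1628] rpy [-179.6    -0.27  156.63] w 0.0137 F [ 0.   0.6 -2.2] q [  35.   16.  -16.   -0.  -58. -149.]
shift cm [-12.73 -27.71 -15.59] rot [-0.004 -0.008 -1.001]
```

View pics/w12.png

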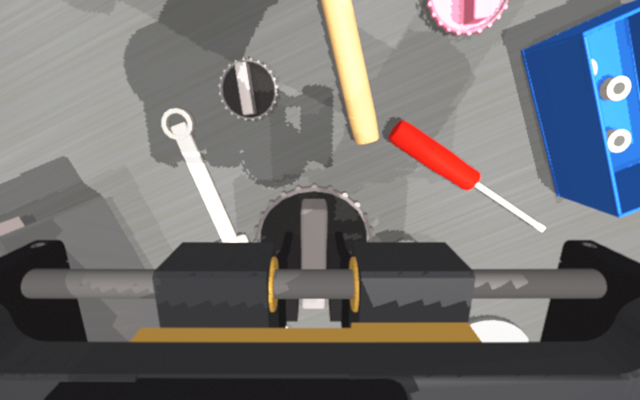

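View pics/s12.png

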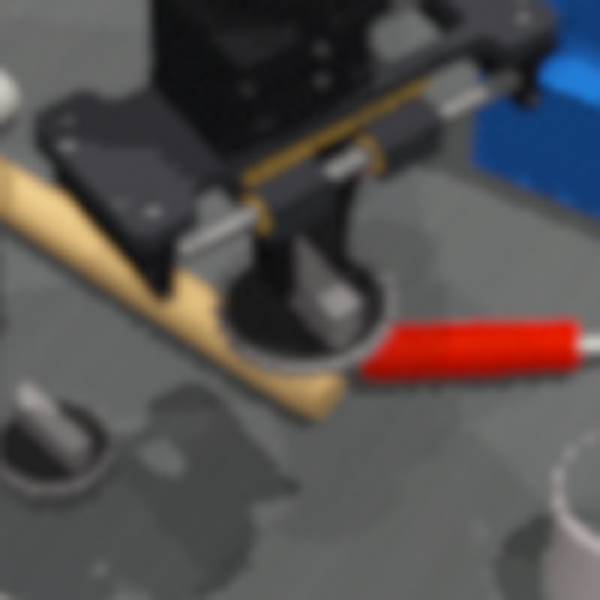

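Request:
drive_tool:
  steps:
    - [0, [0, 0, -4], [0, 0, -0.16]]
    - [0, [0, 0, -4], [0, 0, -0.16]]
    - [0, [0, 0, -4], [0, 0, -0.16]]
    - [0, [0, 0, -2], [0, 0, -0.16]]
    - [0, [0, 0, 0], [0, 0, -0.16]]

```text
clock: 10.75
position: [0.5093, 0.1638, 0.3088]
tcp_rot: [179.9, -0.1, -156.0]
wrist_force: [0.0, 0.4, -0.9]
width: 0.0135
```

Request:
drive_tool:
  steps:
    - [0, [0, 0, 0], [0, 0, -0.16]]
    - [0, [0, 0, 0], [0, 0, -0.04]]

```text
clock: 11.0
position: [0.5084, 0.1636, 0.3077]
tcp_rot: [179.8, -0.2, -144.2]
wrist_force: [-0.2, -0.8, -1.1]
width: 0.0134
```

Run:
```python
from h import *
to(.584,-.096,.30,-146)
```

```text
t 11.0 pos [0.5084 0.1636 0.3077] rpy [ 179.84   -0.24 -144.17] w 0.0134 F [-0.2 -0.8 -1.1] q [ 35.  10.  -2.  -0. -78. -89.]
shift cm [  9.06 -25.48   0.73] rot [ 0.003 -0.004  0.032]
```

Request:
drive_tool:
  steps:
    - [0, [1.8, -5.1, 0], [0, 0, 0.03]]
    - [0, [1.8, -5.1, 0], [0, 0, 0]]
    - [0, [1.8, -5.1, 0], [0, 0, 0]]
    - [0, [1.8, -5.1, 0], [0, 0, 0]]
    - [0, [1.8, -5.1, 0], [0, 0, 0]]

```text
clock: 11.62
position: [0.5785, -0.1005, 0.3029]
tcp_rot: [179.6, -0.5, -145.4]
wrist_force: [0.2, 0.6, -1.1]
width: 0.0134
```

Run:
```python
from h import *
for i in range(5): bot.snapshot("top")
for i in range(2):
    o=bot.get_obs();s=bot.snapshot("wrist");f=s["frame"];c=cam(s,o);print(o["position"].round(4),o["tcp_rot"].round(2),np.abs(o["qvel"]).max())
np.save("pics/c.npy",np.array([c[2].ravel().tolist()+c[3].tolist()]))
cv2.imwrite("pics/w13.png",f[:,:,::-1]);print(w2pix(c,[[.517,-.141,.17]]))
```

```text
[ 0.5782 -0.099   0.3029] [ 179.56   -0.53 -145.48] 1.5696495468584661
[ 0.5783 -0.0984  0.3032] [ 179.59   -0.5  -145.4 ] 1.0972259601971357
[[311.35388422 111.70094698]]
```

View pics/w13.png

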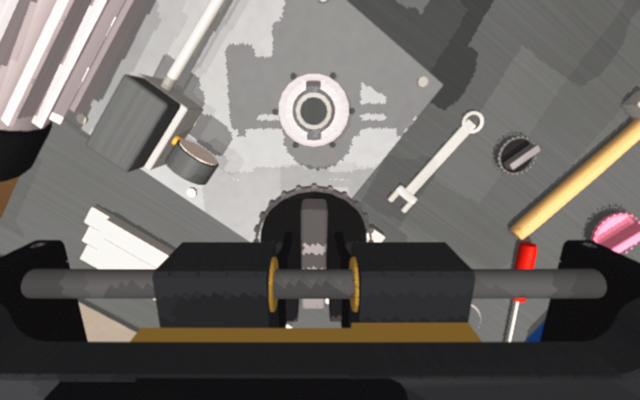

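Run:
```python
from h import *
f=cv2.imread("pics/w13.png")[:,:,::-1]
crop(f,270,65,90,90,8,"c13.png")
```

```text
(no output)
```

View pics/c13.png

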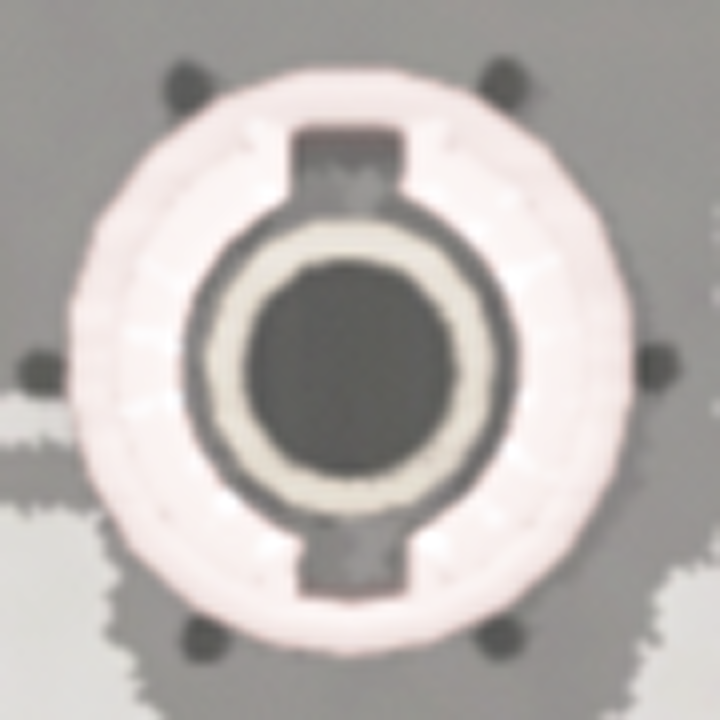

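Clear view: the slots are centred at crop (349,128) and (354,598), and the rim centre is (351,361).

Run:
```python
from h import *
s=bot.snapshot("wrist");v=np.load("pics/c.npy")[0];c=cam(s,bot.get_obs());c=(c[0],c[1],v[:9].reshape(3,3),v[9:])
b=pix2w(c,np.array([[349,126],[354,598]])/8+[270,65],.17);d=b[0]-b[1]
print("slots",b.mean(0),np.degrees(np.arctan2(d[1],d[0])),np.linalg.norm(d))
e=pix2w(c,np.array([[68,361],[633,361],[351,66],[351,656]])/8+[270,65],.17)
print("rim",e[:2].mean(0),e[2:].mean(0),np.linalg.norm(e[0]-e[1]),np.linalg.norm(e[2]-e[3]))
n=np.array([.515,-.139]);to(.515,-.139,.225,-146)
```

```text
slots [ 0.51506368 -0.13939125  0.17      ] -144.7642556999182 0.05315151757284008
rim [ 0.51450512 -0.13989619  0.17      ] [ 0.51529798 -0.13930901  0.17      ] 0.06599116334404524 0.06644488382364042
t 12.025 pos [ 0.5784 -0.0978  0.3038] rpy [ 179.62   -0.46 -145.33] w 0.0136 F [-0.4  0.4 -0.9] q [  6.  16.   4.  -0. -79. -61.]
shift cm [7.49 0.17 7.94] rot [ 0.007 -0.008  0.012]
```

Request:
drive_tool:
  steps:
    - [0, [3.7, 0.1, 2], [0, 0, 0]]
    - [0, [3.6, 0.1, 3], [0.005, -0.005, 0]]
    - [0, [0, 0, 2.5], [0, 0, 0]]
    - [0, [0, 0, 0], [0, 0, 0]]

```text
clock: 12.52
position: [0.5153, -0.1339, 0.229]
tcp_rot: [-180.0, 0.0, -144.8]
wrist_force: [1.2, -0.8, -0.6]
width: 0.0133
```

Run:
```python
from h import *
for i in range(3): bot.snapshot("top")
to(.515,-.140,.205,-145)
s=bot.snapshot("wrist");cv2.imwrite("pics/w14.png",s["frame"][:,:,::-1])
s=bot.snapshot("scene");crop(s["frame"],200,205,100,90,7,"s14.png")
to(.515,-.140,.205,-145)
```

```text
t 12.675 pos [ 0.5178 -0.1343  0.2317] rpy [-179.74    0.28 -144.81] w 0.0136 F [-0.8  0.5 -1.3] q [  3.  12. -11.   0. -67. -58.]
shift cm [ 0.57 -0.29  2.67] rot [-0.004  0.005  0.003]
t 12.775 pos [ 0.5179 -0.1344  0.2316] rpy [-179.76    0.29 -144.85] w 0.0138 F [-0.6 -0.2 -1.7] q [  3.  12. -11.   0. -67. -58.]
shift cm [ 0.57 -0.28  2.65] rot [-0.004  0.005  0.003]
```

View pics/s14.png

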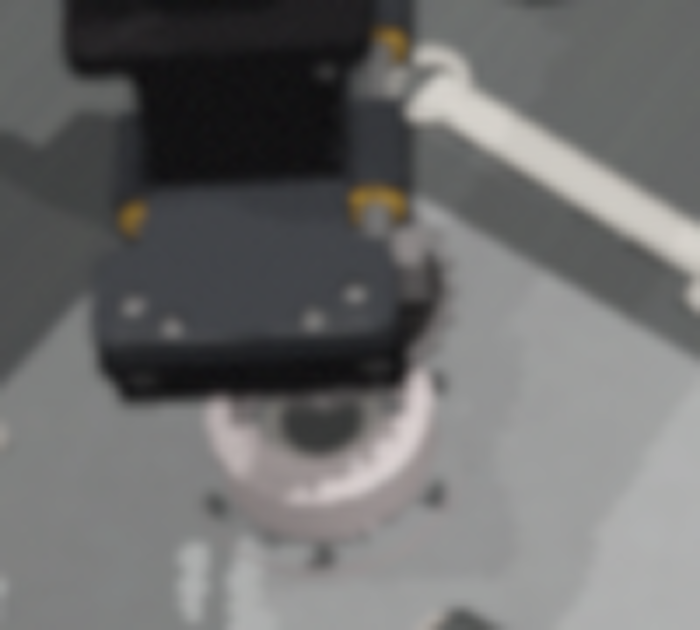

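View pics/w14.png

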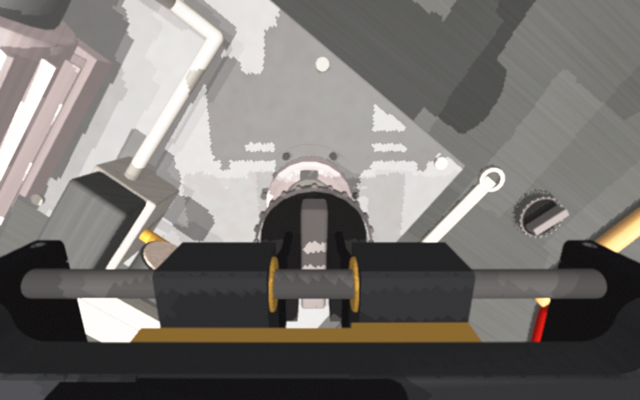

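Request:
drive_tool:
  steps:
    - [0, [0.5, -0.25, 0.8], [-0.004, 0.005, 0]]
    - [0, [0.1, 0, 0.8], [0, 0, 0]]
    - [0, [0, 0, 0], [0, 0, 0]]

```text
clock: 13.15
position: [0.5149, -0.1401, 0.2151]
tcp_rot: [-180.0, 0.0, -144.8]
wrist_force: [0.5, -0.3, -0.0]
width: 0.0139
```

Run:
```python
from h import *
to(.515,-.140,.205,-145)
bot.snapshot("top");bot.snapshot("top");bot.snapshot("top")
to(.515,-.140,.205,-145)
```

```text
t 13.15 pos [ 0.5149 -0.1401  0.2151] rpy [-1.7997e+02  5.0000e-02 -1.4483e+02] w 0.0139 F [ 0.5 -0.3 -0. ] q [  2.  13. -12.  -0. -65. -57.]
shift cm [-0.01  0.    1.01] rot [-0.001  0.001  0.003]
t 13.3 pos [ 0.5156 -0.1401  0.2161] rpy [-1.7989e+02  1.3000e-01 -1.4482e+02] w 0.0135 F [ 0.  -0.1 -2.1] q [  2.  13. -12.   0. -65. -57.]
shift cm [0.05 0.04 1.11] rot [-0.002  0.002  0.003]
```

Request:
drive_tool:
  steps:
    - [0, [0.05, 0.03, 0.5], [0, 0, 0]]
    - [0, [0, 0, 0.5], [0, 0, 0]]
    - [0, [0, 0, 0], [0, 0, 0]]

```text
clock: 13.68
position: [0.5151, -0.1401, 0.2056]
tcp_rot: [-179.9, 0.1, -144.8]
wrist_force: [0.1, 0.3, -0.7]
width: 0.0133
```

Request:
drive_tool:
  steps:
    - [0, [0, 0, 0.3], [0, 0, 0]]
    - [0, [0, 0, 0.3], [0, 0, 0]]

```text
clock: 13.92
position: [0.5153, -0.1401, 0.1995]
tcp_rot: [-179.9, 0.2, -144.8]
wrist_force: [0.3, 0.0, -0.5]
width: 0.0139
```

Request:
drive_tool:
  steps:
    - [0, [0, 0, 0.25], [0, 0, 0]]
    - [0, [0, 0, 0], [0, 0, 0]]

```text
clock: 14.18
position: [0.5152, -0.1401, 0.1965]
tcp_rot: [-179.9, 0.2, -144.8]
wrist_force: [0.3, 0.4, -1.0]
width: 0.0136
```

Bottom is about at the rim, with no contact yet.

Request:
drive_tool:
  steps:
    - [0, [0, 0, 0.2], [0, 0, 0]]
    - [0, [0, 0, 0], [0, 0, 0]]

```text
clock: 14.42
position: [0.5154, -0.1402, 0.1947]
tcp_rot: [-179.8, 0.2, -144.8]
wrist_force: [0.2, -0.2, -1.2]
width: 0.0135
```

Request:
drive_tool:
  steps:
    - [0, [0, 0, 0.2], [0, 0, 0]]
    - [0, [0, 0, 0], [0, 0, 0]]

```text
clock: 14.68
position: [0.5151, -0.1405, 0.1929]
tcp_rot: [-179.8, 0.1, -144.8]
wrist_force: [-0.2, -0.1, -0.2]
width: 0.0138
```

Request:
drive_tool:
  steps:
    - [0, [0, 0, 0.2], [0, 0, 0]]
    - [0, [0, 0, 0], [0, 0, 0]]

```text
clock: 14.92
position: [0.515, -0.1408, 0.1919]
tcp_rot: [-179.8, 0.1, -144.8]
wrist_force: [-1.9, 0.2, 1.5]
width: 0.0136
```

Request:
drive_tool:
  steps:
    - [0, [0, 0, 0.15], [0, 0, 0]]
    - [0, [0, 0, 0], [0, 0, 0]]

```text
clock: 15.18
position: [0.5151, -0.1409, 0.1918]
tcp_rot: [-179.7, 0.1, -144.7]
wrist_force: [-1.0, 0.8, 2.3]
width: 0.0136
```

Request:
drive_tool:
  steps:
    - [0, [0, 0, 0.15], [0, 0, 0]]
    - [0, [0, 0, 0], [0, 0, 0]]

```text
clock: 15.42
position: [0.515, -0.1411, 0.1916]
tcp_rot: [-179.7, 0.2, -144.7]
wrist_force: [-1.8, 0.7, 4.0]
width: 0.0138
```

Run:
```python
from h import *
for i in range(4):
    o=bot.get_obs();print(o["wrist_force"].round(1),o["ft_torque"].round(2),o["position"].round(4));bot.snapshot("top")
```

```text
[-1.8  0.7  4. ] [0.43 0.53 0.03] [ 0.515  -0.1411  0.1916]
[-2.7  0.4  4.6] [0.35 0.66 0.05] [ 0.515  -0.141   0.1916]
[-2.4  1.5  4.5] [0.38 0.71 0.03] [ 0.515  -0.1411  0.1915]
[-2.6  1.3  4.6] [ 0.36  0.77 -0.03] [ 0.515  -0.1411  0.1915]
```

Contact at about 6 N, and the reaction pushes toward tool +y and +x. I'll ease up slightly and follow it.

Request:
drive_tool:
  steps:
    - [0, [0.05, 0.12, -0.05], [0, 0, 0]]
    - [0, [0, 0, 0.05], [0, 0, 0]]
    - [0, [0, 0, 0.1], [0, 0, 0]]

```text
clock: 16.0
position: [0.5148, -0.1411, 0.1912]
tcp_rot: [-179.5, 0.2, -144.7]
wrist_force: [-3.0, 0.5, 8.3]
width: 0.0133
```

Run:
```python
from h import *
for i in range(3):
    o=bot.get_obs();print(o["wrist_force"].round(1),o["ft_torque"].round(2),o["position"].round(4),o["tcp_rot"].round(1));bot.snapshot("top")
```

```text
[-3.   0.5  8.3] [0.25 1.   0.04] [ 0.5148 -0.1411  0.1912] [-179.5    0.2 -144.7]
[-3.   1.4  6.9] [0.23 0.8  0.1 ] [ 0.5148 -0.141   0.1912] [-179.6    0.2 -144.7]
[-3.1  0.2  6.8] [0.16 0.8  0.05] [ 0.5148 -0.141   0.1913] [-179.6    0.2 -144.7]
```

Request:
drive_tool:
  steps:
    - [0, [0, 0, -0.25], [0, 0, 0]]
    - [0, [0, 0, 0], [0, 0, 0]]

```text
clock: 16.4
position: [0.5144, -0.1406, 0.1924]
tcp_rot: [-179.7, 0.2, -144.7]
wrist_force: [0.1, 0.6, -0.9]
width: 0.0134
```

Run:
```python
from h import *
bot.snapshot("top")
to(.5138,-.1418,.195,-145)
print(bot.get_obs()["ft_torque"])
s=bot.snapshot("wrist");cv2.imwrite("pics/w15.png",s["frame"][:,:,::-1])
s=bot.snapshot("scene");crop(s["frame"],210,225,80,70,9,"s15.png")
s=bot.snapshot("top");crop(s["frame"],355,160,80,70,9,"t15.png")
```

```text
t 16.45 pos [ 0.5142 -0.1405  0.1922] rpy [-1.7967e+02  1.4000e-01 -1.4473e+02] w 0.0133 F [ 0.6 -0.7 -1.4] q [  2.  14. -15.   0. -61. -57.]
shift cm [ 0.11 -0.08 -0.28] rot [-0.006  0.002  0.005]
[-0.01862269 -0.01992294  0.01200036]
```

View pics/s15.png

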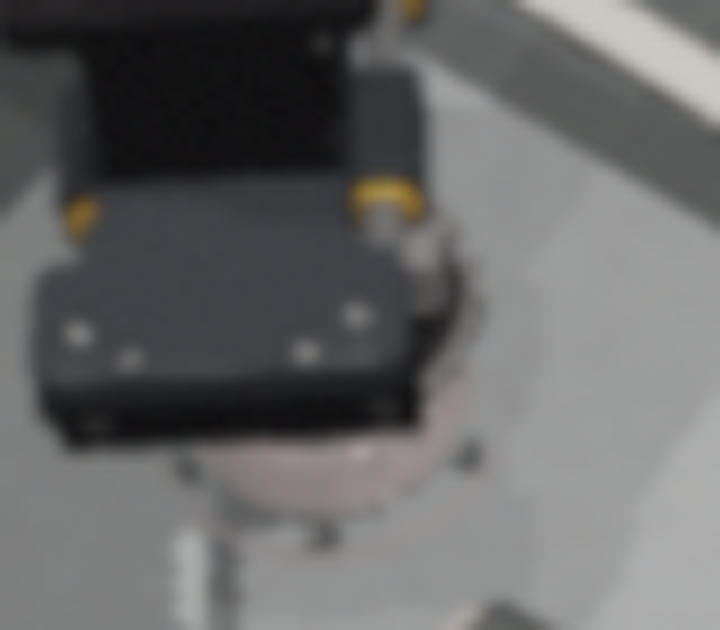

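View pics/w15.png

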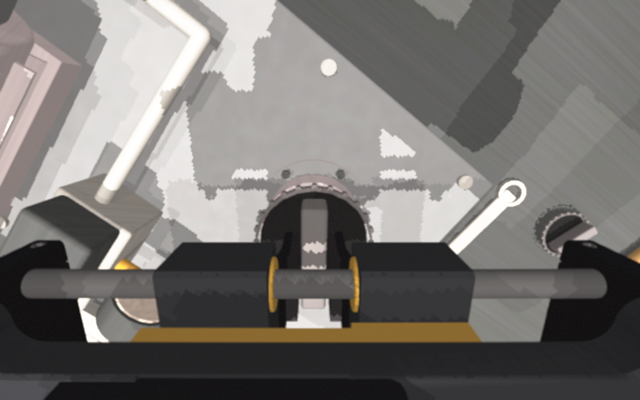

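Run:
```python
from h import *
o=bot.get_obs();s=bot.snapshot("wrist")
M=np.linalg.inv(s["tool_from_camera"]);K,D,_,_=cam(s,o);c=(K,D,M[:3,:3],M[:3,3])
a=np.linspace(0,2*np.pi,180)
for zz in (.0045,.0115,.02,.0275-.016+.019):
    P=w2pix(c,np.c_[.036*np.cos(a),.036*np.sin(a),0*a+zz]);print("disc z tool",zz,P.min(0),P.max(0))
for zz in (-.0175,-.0015):
    print("bar",zz,w2pix(c,[[.03,0,zz],[-.03,0,zz],[0,.007,zz],[0,-.007,zz]]).round(1).tolist())
print(w2pix(c,[[.03,0,.0045]]))
crop(s["frame"],245,170,140,160,5,"c15.png")
```

```text
disc z tool 0.0045 [252.91229771 181.5156628 ] [371.8723002 291.7751609]
disc z tool 0.0115 [254.96741291 178.90332486] [369.88211906 285.85866291]
disc z tool 0.02 [257.28269696 175.97185383] [367.64000602 279.16734621]
disc z tool 0.0305 [259.90134633 172.67093728] [365.10413582 271.56617525]
bar -0.0175 [[312.2, 202.5], [312.3, 304.1], [325.3, 255.8], [299.3, 255.8]]
bar -0.0015 [[312.3, 194.3], [312.4, 288.6], [324.3, 243.6], [300.5, 243.6]]
[[312.33736477 191.62664257]]
```

View pics/c15.png

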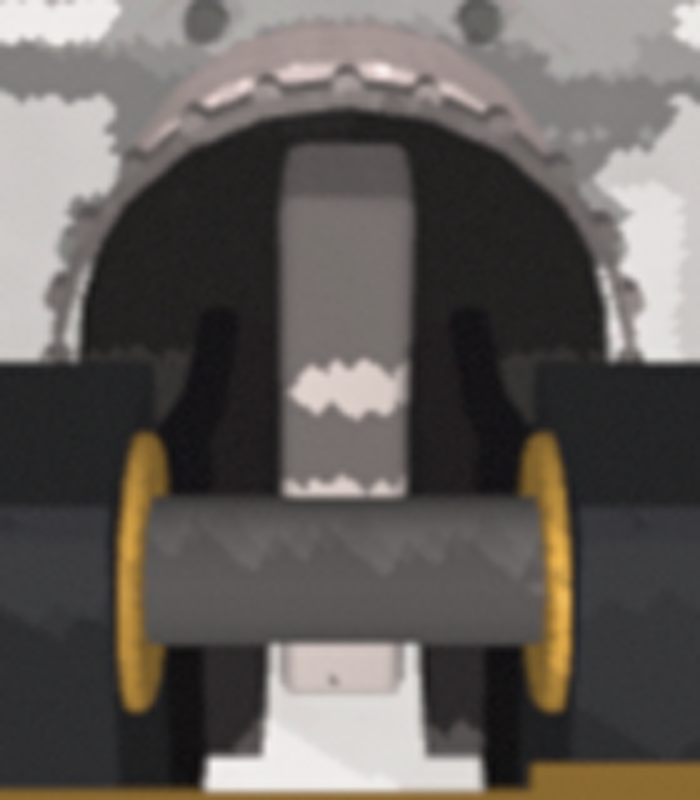

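The bar's edges in the crop show the cap sitting about 3.3 mm toward tool -x and 1 mm toward +y of the TCP. So I aim the TCP at (0.513, -0.142). This agrees with the contact reaction along tool x.

Request:
drive_tool:
  steps:
    - [0, [0, 0, -0.4], [0, 0, 0]]
    - [0, [0.2, -0.07, 0], [-0.005, 0.002, 0.003]]
    - [0, [0, 0, 0], [0, 0, 0]]

```text
clock: 17.02
position: [0.513, -0.1424, 0.1966]
tcp_rot: [-180.0, 0.0, -144.9]
wrist_force: [-0.2, 0.0, -2.1]
width: 0.0136
```

Run:
```python
from h import *
to(.5129,-.1422,.192,-144.8)
```

```text
t 17.025 pos [ 0.513  -0.1424  0.1966] rpy [-1.7996e+02  1.0000e-02 -1.4490e+02] w 0.0136 F [-0.2  0.  -2.1] q [  2.  14. -14.   0. -62. -57.]
shift cm [-0.    0.03  0.46] rot [-0.001  0.    -0.002]
```

Request:
drive_tool:
  steps:
    - [0, [0, 0, 0.2], [0, 0, 0]]
    - [0, [0, 0, 0.2], [0, 0, 0]]

```text
clock: 17.27
position: [0.513, -0.1425, 0.1925]
tcp_rot: [-180.0, 0.0, -144.9]
wrist_force: [-0.6, 0.4, -1.9]
width: 0.0136
```

Request:
drive_tool:
  steps:
    - [0, [0, 0, 0.2], [0, 0, 0]]
    - [0, [0, 0, 0], [0, 0, 0]]

```text
clock: 17.52
position: [0.5128, -0.1425, 0.19]
tcp_rot: [-180.0, -0.0, -144.9]
wrist_force: [0.0, 0.2, -1.5]
width: 0.0132
```

Request:
drive_tool:
  steps:
    - [0, [0, 0, 0.2], [0, 0, 0]]
    - [0, [0, 0, 0], [0, 0, 0]]

```text
clock: 17.77
position: [0.5128, -0.1425, 0.1878]
tcp_rot: [-180.0, -0.0, -144.9]
wrist_force: [0.3, -0.3, -1.7]
width: 0.0136
```

The lugs passed the ledge freely. Continuing against the spring.

Request:
drive_tool:
  steps:
    - [0, [0, 0, 0.2], [0, 0, 0]]
    - [0, [0, 0, 0.15], [0, 0, 0]]

```text
clock: 18.02
position: [0.5131, -0.1427, 0.1857]
tcp_rot: [-179.9, 0.0, -144.9]
wrist_force: [-1.9, 1.1, 4.4]
width: 0.0135
```

Request:
drive_tool:
  steps:
    - [0, [0, 0, 0.2], [0, 0, 0]]
    - [0, [0, 0, 0.1], [0, 0, 0]]

```text
clock: 18.27
position: [0.5132, -0.1427, 0.1837]
tcp_rot: [-179.9, 0.1, -144.9]
wrist_force: [-2.6, 0.2, 5.5]
width: 0.0138
```

Request:
drive_tool:
  steps:
    - [0, [0, 0, 0.2], [0, 0, 0]]
    - [0, [0, 0, 0.1], [0, 0, 0]]

```text
clock: 18.52
position: [0.5132, -0.1427, 0.1819]
tcp_rot: [-179.8, 0.1, -144.8]
wrist_force: [-3.3, 1.7, 7.5]
width: 0.0137
```

Request:
drive_tool:
  steps:
    - [0, [0, 0, 0.2], [0, 0, 0]]
    - [0, [0, 0, 0.1], [0, 0, 0]]

```text
clock: 18.77
position: [0.5132, -0.1427, 0.1815]
tcp_rot: [-179.8, 0.1, -144.8]
wrist_force: [-2.5, 1.5, 6.3]
width: 0.0137
```

Request:
drive_tool:
  steps:
    - [0, [0, 0, 0.15], [0, 0, 0]]
    - [0, [0, 0, 0.1], [0, 0, 0]]

```text
clock: 19.02
position: [0.5132, -0.1427, 0.1815]
tcp_rot: [-179.7, 0.1, -144.7]
wrist_force: [-2.8, 1.2, 7.1]
width: 0.0133
```

Fully down at TCP z 0.1815, i.e. plug bottom 16 mm under the rim. Now turning clockwise (+z of the tool) about the cap's axis under light down pressure.

Request:
drive_tool:
  steps:
    - [0, [0, 0.02, 0.1], [0, 0, 0.06]]
    - [0, [0.01, 0.03, 0.1], [0, 0, 0.08]]

```text
clock: 19.27
position: [0.514, -0.1427, 0.1817]
tcp_rot: [-179.5, 0.3, -152.9]
wrist_force: [-1.4, 0.8, 7.6]
width: 0.0138
```

Run:
```python
from h import *
o=bot.get_obs();print(o["wrist_force"].round(1),o["ft_torque"].round(2),o["position"].round(4),o["tcp_rot"].round(1))
```

```text
[-1.4  0.8  7.6] [0.24 0.63 0.06] [ 0.514  -0.1427  0.1817] [-179.5    0.3 -152.9]
```

Request:
drive_tool:
  steps:
    - [0, [0.01, 0.04, 0.1], [-0.005, 0.004, 0.1]]
    - [0, [0.01, 0.03, 0.1], [0, 0, 0.1]]

```text
clock: 19.52
position: [0.5144, -0.1425, 0.1817]
tcp_rot: [-179.8, 0.3, -164.7]
wrist_force: [-2.8, 3.0, 8.0]
width: 0.0136
```

Run:
```python
from h import *
o=bot.get_obs();print(o["wrist_force"].round(1),o["ft_torque"].round(2),o["position"].round(4),o["tcp_rot"].round(1))
s=bot.snapshot("wrist");cv2.imwrite("pics/w16.png",s["frame"][:,:,::-1])
```

```text
[-2.8  3.   8. ] [0.82 0.97 0.14] [ 0.5144 -0.1425  0.1817] [-179.8    0.3 -164.7]
```

View pics/w16.png

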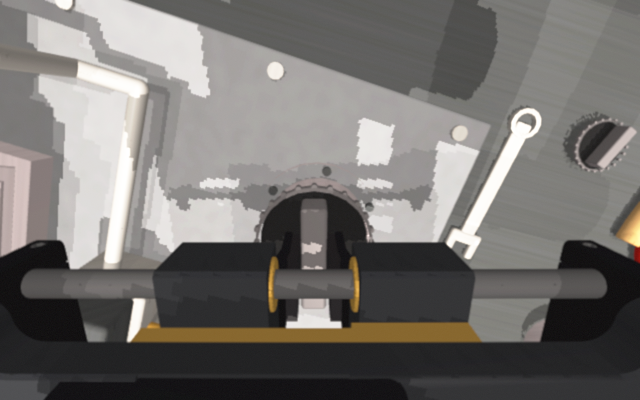

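Request:
drive_tool:
  steps:
    - [0, [0.03, 0.07, 0.1], [0, 0.004, 0.1]]
    - [0, [0.02, 0.05, 0.1], [0, 0, 0.1]]
    - [0, [0.02, 0.04, 0.1], [0, 0, 0.1]]

```text
clock: 19.95
position: [0.5143, -0.1412, 0.1815]
tcp_rot: [-179.7, 0.3, 177.5]
wrist_force: [-2.8, 2.1, 7.0]
width: 0.0135
```

Run:
```python
from h import *
o=bot.get_obs();print(o["wrist_force"].round(1),o["ft_torque"].round(2),o["position"].round(4),o["tcp_rot"].round(1),o["q"].round(0))
```

```text
[-2.8  2.1  7. ] [0.53 0.79 0.08] [ 0.5143 -0.1412  0.1815] [-179.7    0.3  177.5] [  2.  14. -16.   0. -60. -95.]
```

Request:
drive_tool:
  steps:
    - [0, [0.02, 0.04, 0.1], [-0.003, 0.004, 0.1]]
    - [0, [0.01, 0.04, 0.1], [0, 0, 0.1]]

```text
clock: 20.2
position: [0.5143, -0.1403, 0.1815]
tcp_rot: [-179.9, 0.2, 165.8]
wrist_force: [-2.8, 2.2, 8.0]
width: 0.0138
```

Request:
drive_tool:
  steps:
    - [0, [0.01, 0.03, 0.1], [0, 0, 0.07]]
    - [0, [0, 0.02, 0.1], [0, 0, 0.05]]

```text
clock: 20.45
position: [0.5146, -0.1396, 0.1814]
tcp_rot: [-180.0, 0.3, 158.8]
wrist_force: [-3.1, 1.1, 7.2]
width: 0.0138
```

Run:
```python
from h import *
o=bot.get_obs();print(o["wrist_force"].round(1),o["ft_torque"].round(2),o["position"].round(4),o["tcp_rot"].round(1),o["q"].round(0))
```

```text
[-3.1  1.1  7.2] [0.54 1.1  0.38] [ 0.5146 -0.1396  0.1814] [-180.     0.3  158.8] [   2.   14.  -15.    0.  -60. -114.]
```

Request:
drive_tool:
  steps:
    - [0, [0, 0.01, 0.1], [0, 0, 0.05]]
    - [0, [0, 0.01, 0.1], [0, 0, 0.05]]

```text
clock: 20.7
position: [0.515, -0.1396, 0.1815]
tcp_rot: [-179.9, 0.4, 153.2]
wrist_force: [-2.4, 2.3, 7.2]
width: 0.0141
```

Run:
```python
from h import *
o=bot.get_obs();print(o["wrist_force"].round(1),o["ft_torque"].round(2),o["position"].round(4),o["tcp_rot"].round(1),o["q"].round(0))
s=bot.snapshot("wrist");crop(s["frame"],245,170,140,160,5,"c17.png")
```

```text
[-2.4  2.3  7.2] [0.41 0.93 0.81] [ 0.515  -0.1396  0.1815] [-179.9    0.4  153.2] [   2.   14.  -16.    0.  -60. -119.]
```

View pics/c17.png

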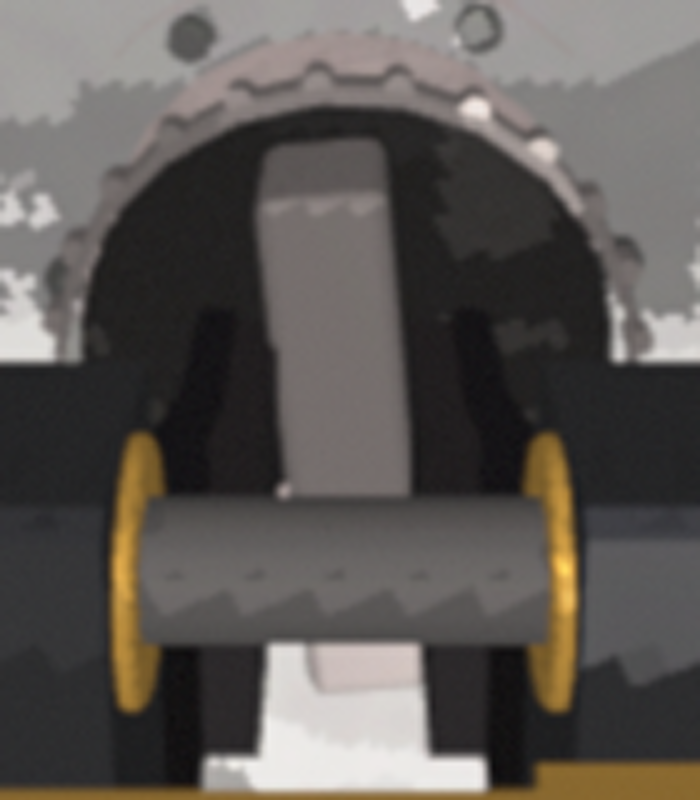

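At the stop: the torque rose to 0.8 Nm and the bar began to twist in the pads. Easing the push and opening.

Request:
drive_tool:
  steps:
    - [0, [0, 0, 0], [0, 0, -0.03]]
    - [0.6, [0, 0, 0], [0, 0, 0]]
    - [0.6, [0, 0, 0], [0, 0, 0]]
    - [0.6, [0, 0, 0], [0, 0, 0]]
    - [0.6, [0, 0, 0], [0, 0, 0]]

```text
clock: 21.38
position: [0.5153, -0.1395, 0.1799]
tcp_rot: [-179.9, 0.4, 154.9]
wrist_force: [0.3, 0.1, -0.8]
width: 0.046
```

Run:
```python
from h import *
to(.515,-.14,.25,153)
s=bot.snapshot("wrist");crop(s["frame"],245,170,140,160,5,"c18.png")
```

```text
t 21.375 pos [ 0.5153 -0.1395  0.1799] rpy [-179.94    0.42  154.91] w 0.046 F [ 0.3  0.1 -0.8] q [   2.   15.  -16.    0.  -59. -118.]
shift cm [-0.05 -0.07 -7.01] rot [-0.001  0.007  0.033]
```

View pics/c18.png

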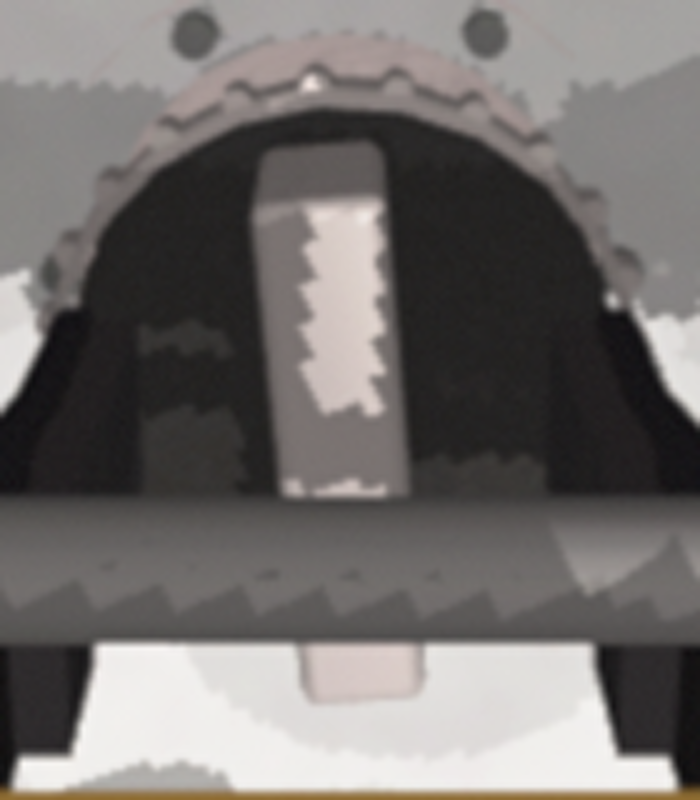

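Released and the cap stayed. Rising clear to inspect.

Request:
drive_tool:
  steps:
    - [0.6, [0, 0, -0.5], [0, 0, 0]]
    - [0.6, [0, 0, -1], [0, 0, 0]]
    - [0.6, [0, 0, -3], [0, 0, 0]]
    - [0.6, [0, 0, -4], [0, 0, 0]]
    - [0.6, [-4, 0, -3], [0, 0, 0]]

```text
clock: 22.05
position: [0.549, -0.1556, 0.2998]
tcp_rot: [-179.9, 0.3, 155.0]
wrist_force: [0.6, -0.4, 0.1]
width: 0.0524
```

Request:
drive_tool:
  steps:
    - [0.6, [-4, 0, 0], [0, 0, 0]]
    - [0.6, [-2, 0, 0], [0, 0, 0]]
    - [0.6, [0, 0, 0], [0, 0, 0]]

```text
clock: 22.42
position: [0.6077, -0.1828, 0.306]
tcp_rot: [180.0, 0.8, 154.9]
wrist_force: [-0.1, 0.4, 0.8]
width: 0.0526
```

Run:
```python
from h import *
for i in range(4): bot.snapshot("top")
o=bot.get_obs();s=bot.snapshot("wrist");c=cam(s,o);np.save("pics/c.npy",np.array([c[2].ravel().tolist()+c[3].tolist()]))
cv2.imwrite("pics/w19.png",s["frame"][:,:,::-1]);print(o["position"],o["tcp_rot"],o["wrist_force"],w2pix(c,[[.515,-.14,.1776]]))
u=w2pix(c,[[.515,-.14,.1776]])[0].astype(int)
crop(s["frame"],max(u[0]-50,0),max(u[1]-45,0),100,90,7,"c19.png");print(u)
s=bot.snapshot("scene");crop(s["frame"],210,220,80,70,9,"s19.png")
```

```text
[ 0.60617758 -0.18196274  0.30637164] [179.94956349   0.82736605 155.00819068] [-0.2750693   0.21267842  0.27878361] [[312.73516591  78.60862961]]
[312  78]
```

View pics/c19.png

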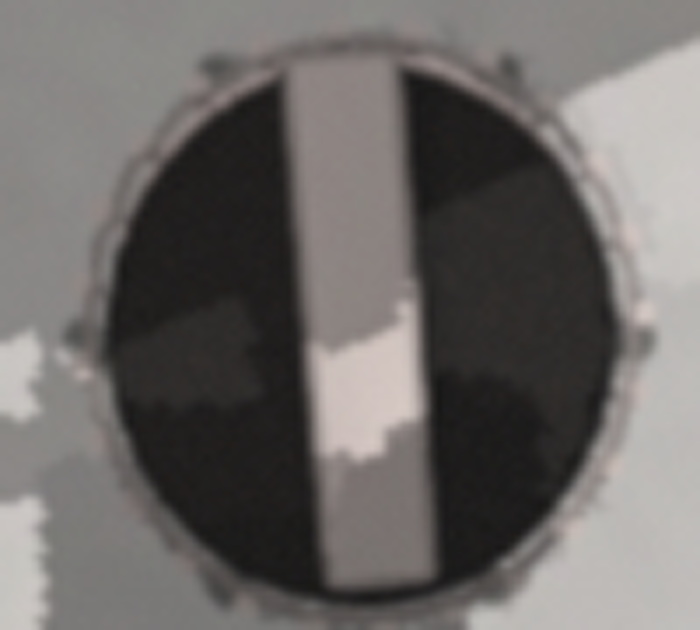

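View pics/s19.png

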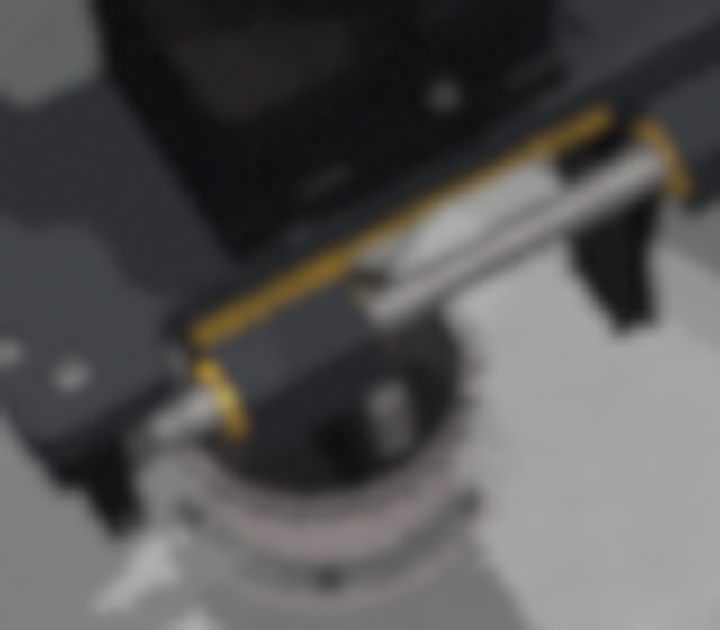

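View pics/w19.png

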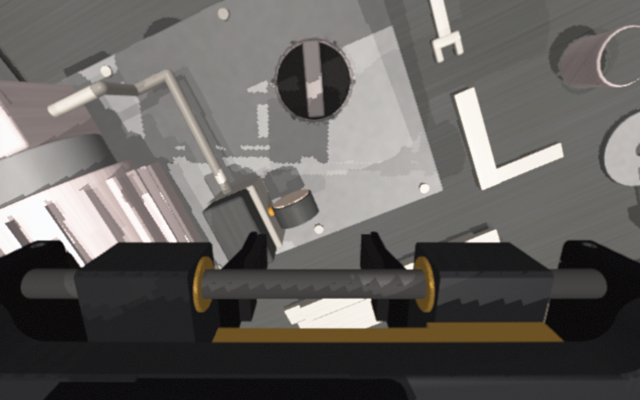

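Request:
drive_tool:
  steps:
    - [0.6, [0, 5, -1], [0, 0, 0]]
    - [0.6, [0, 5, 0], [0, 0, 0]]
    - [0.6, [0, 5, 0], [0, 0, 0]]
    - [0.6, [0, 5, 0], [0, 0, 0]]
    - [0.6, [0, 0, 0], [0, 0, 0]]

```text
clock: 23.35
position: [0.6902, 0.0048, 0.3187]
tcp_rot: [179.9, 0.9, 155.0]
wrist_force: [0.4, 0.5, -0.4]
width: 0.0521
```

Run:
```python
from h import *
s=bot.snapshot("wrist");v=np.load("pics/c.npy")[0];c=cam(s,bot.get_obs());c=(c[0],c[1],v[:9].reshape(3,3),v[9:])
b=pix2w(c,np.array([[343,66],[381,583]])/7+[262,33],.199);d=b[0]-b[1]
print("bar",b.mean(0),np.degrees(np.arctan2(d[1],d[0])),np.linalg.norm(d))
s=bot.snapshot("scene");f=s["frame"];cs=cam(s);crop(f,215,230,65,60,11,"s20.png")
cv2.imwrite("pics/scene20.png",f[:,:,::-1])
cc=[.516,-.140]
for dz in (0,.0025,.006):
    a=np.linspace(0,6.28,200);P=w2pix(cs,np.c_[cc[0]+.036*np.cos(a),cc[1]+.036*np.sin(a),0*a+.1706+dz]);print("disc underside bottom row",dz,(P[:,1].max()-230)*11, "bar top",(w2pix(cs,[[*cc,.1996+dz]])[0]-[215,230])*11)
P=w2pix(cs,np.c_[cc[0]+.0335*np.cos(a),cc[1]+.0335*np.sin(a),0*a+.14]);print("neck base",(P[:,1].max()-230)*11)
s=bot.snapshot("top");ct=cam(s);crop(s["frame"],360,165,80,70,8,"t20.png");cv2.imwrite("pics/top20.png",s["frame"][:,:,::-1])
```

```text
bar [ 0.51808421 -0.14042896  0.199     ] 159.48941983459378 0.057646003075852624
disc underside bottom row 0 515.460311377684 bar top [309.26139839 267.81781044]
disc underside bottom row 0.0025 508.9156901601604 bar top [307.67781326 260.78714092]
disc underside bottom row 0.006 499.71102806111827 bar top [305.45059634 250.89881871]
neck base 581.8617028321768
```

View pics/s20.png

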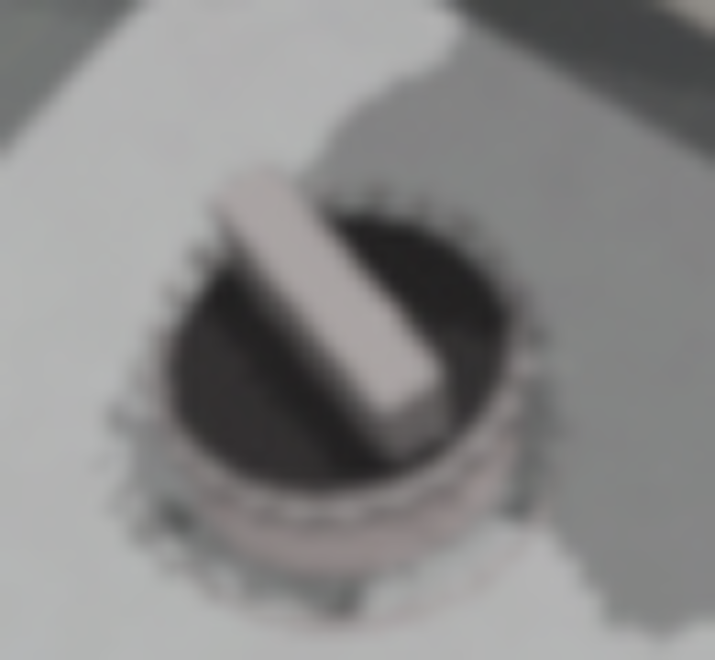

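View pics/top20.png

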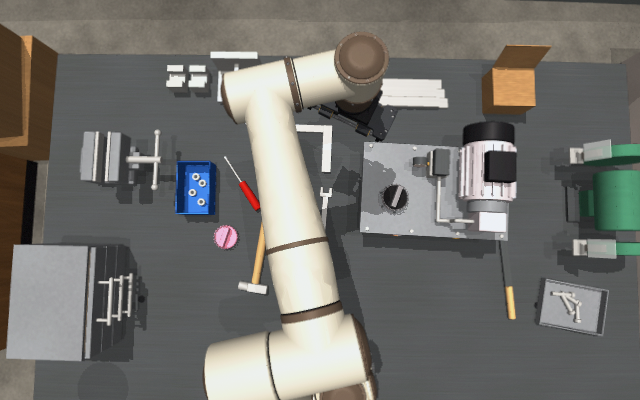

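The bar now lies at 159.5°. The slots were at -144.8° and a 55° turn gives 160.2°, so it is at the stop. The round top's lower edge sits at row ~517, against 515 predicted for home and 509 if half-turned. The robot is clear, so I'm handing in.

Run:
```python
from station import bot
print(bot.finish_job())
```

```text
the job is handed in; nothing more can be done
None
```

The filler cap is on the neck, turned to its stop, and stayed down when I let go. I handed the job in at about 23.5 s. `finish_job` reports no verdict, so this rests on my own checks below.

**What I did:** I picked the larger non-pink cap and gripped it by its bar. I set its lugs in the slots, pressed it against the spring until it stopped going down, and turned it clockwise to the hard stop.

**What went wrong on the way:**
- **First grasp:** the fingers closed above the bar, because the tips reached less far than `bot.tip_extent` says. I regrasped about 18 mm lower.
- **First insertion:** the lugs landed on the ledge at about 8 N on the wrist. The wrist picture showed the cap 3.3 mm off-centre in the hand, and after correcting for that it dropped in freely.

**Last checks:**
- **Turn:** the bar lies at 159.5°, against 160.2° expected at the stop. At the stop the torque rose to 0.8 Nm and the bar began to twist in the pads.
- **Height:** the scene view matches fully home rather than 2.5 mm proud, but only to about 1 mm. That is rough next to the 1.2 mm limit.
- **Centre:** the wrist camera put the released cap about 3 mm from its own earlier fix on the neck. That is within camera error, and the bore holds the cap centred anyway.
- **Force:** the highest wrist reading I saw was about 8 N, read at the end of each move only.
- **Other things:** in the last top view nothing else looked moved, though the arm hid the tin and part of the hammer and wrench. The robot stood clear of everything.

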